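# Comb the sample rods into the grooved tray

### The job

Take the steel comb from its sloping rest and, without pressing hard on the tray, comb the three loose steel rods in the white tray until each lies down in a groove, parallel to it. Move the rods only with the comb, never with the gripper, and leave the bottle, beaker and jar alone. Finish with the comb leaning in its rest again as you found it, let go.

Things in the scene. Friction and masses are not known exactly. Their poses are not given: they have to be found in the camera images.
- tray: White tray, 172 (x) by 292 mm (y), fixed; origin: centre of underside, z up. Thirteen grooves along x at y = -120, -100 ... 120 mm, 14.5 mm wide, 156 long, between 5.5 mm wide round-topped ridges (y = -130, -110 ... 130). Groove floor 15.5 mm, ridge tops 28 mm above the origin. Rim 36 mm high, 8 mm thick, inside 156 by 276 mm.
- comb_grip (a point): Centre of the comb's grey grip: 22 mm thick (x), 44 wide (y), 52 tall (z, up from the tines). Below it a 124 mm steel bar and 8 tines along y (6 mm thick, 30 long, spacing 16, row 118 over all). The tips stand 98 to 110 mm below this point: it varies, is not reported, so find it by touching down on a ridge. Over 35 N pushes the tines up into the grip (friction hold). 0.33 kg.
- rest: Aluminium rest, 110 (x) by 130 mm (y), 85 high, fixed; origin: centre of underside. The comb's tine tips stand on a ledge at (0, 0, 22 mm), tine row along y; it leans on a sloping plate on its -x side, grip z tilted 0.5 rad from vertical towards -x. The plate ends 64 mm up the slope from the ledge, so the grip stands free. The comb lifts out along its own z.
- rest_grip (a point): Where the comb's grip centre is, to within 6 mm along the slope, when it stands in the rest (104 mm up the slope from the ledge); axes as rest.
- bottle: White plastic bottle with blue cap, 64 mm across, 150 mm tall; origin under its base. Not to be disturbed.
- beaker: Glass beaker, 80 mm across, 100 mm tall; origin under its base. Not to be disturbed.
- jar: Amber jar with white lid, 70 mm across, 80 mm tall; origin under its base. Not to be disturbed.
- rod1_center (a point): Centre of a plain steel rod, 12 mm thick, 120 mm long, about 105 g, its x along the rod (the other axes roll with it). One of three, alike; at first they lie askew across the tray's ridges, centre 34 mm above the tray's underside; down in a groove the centre is 21.5 mm above it.
- rod2_center (a point): Centre of a plain steel rod, 12 mm thick, 120 mm long, about 105 g, its x along the rod (the other axes roll with it). One of three, alike; at first they lie askew across the tray's ridges, centre 34 mm above the tray's underside; down in a groove the centre is 21.5 mm above it.
- rod3_center (a point): Centre of a plain steel rod, 12 mm thick, 120 mm long, about 105 g, its x along the rod (the other axes roll with it). One of three, alike; at first they lie askew across the tray's ridges, centre 34 mm above the tray's underside; down in a groove the centre is 21.5 mm above it.
There are look-alikes about, which are no part of the job. Of the things that look like the part that bears comb_grip, the middle-sized one is meant.

How it is judged:
By the outcome, as a careful person would: the job done as asked, in the order asked, and still so for the second after the job is handed in, with the robot touching nothing.
It also fails if it takes over 72 s, if anything falls off the work surface, if the arm or the gripper's body presses on something with over 40 N, if the wrist force passes 120 N, or if a joint passes its speed limit or range.

### The arm

A 6-joint arm with a two-finger parallel gripper is mounted at the origin on the work surface. World frame = base frame: x ahead of the robot, y to its left, z up, the work surface at z = 0. Lengths are in mm, angles in rad, forces in N, time in s.
With the tool pointing down it reaches from about 275 to 1000 mm from the base axis. Payload 8.4 kg.
Tool frame: the origin (TCP) lies midway between the tips of the shut fingers; the grasp point (between the pads) lies 19 mm behind it; z points along the fingers, y is the direction in which the jaws open and shut (so a half turn about z gives the same grasp; the last joint's range is limited). The gripper opens to 85 mm and grips with 20 to 120 N. Pads are 22 mm wide; open, the fingers measure 114 mm over their backs; the gripper's body (76 mm by 85 mm) begins 54 mm behind the grasp point. The pads swing forward as they close: fully open they stand 13 mm farther back than shut.
Start: joints at [1.303, 0.353, 1.633, -0, 1.155, -0.002], TCP at [164.174, 603.054, 231.281] pointing down, gripper open.
Joint ranges: [-2.63, 2.63], [-0.92, 2.1], [0.06, 2.66], [-1.3, 4.44], [0, 2.69], [-3.02, 3.02]. Speed limits (rad/s): [2.22, 2.22, 2.79, 3.14, 3.14, 3.14].

### API

Orientations are given as [roll, pitch, yaw] about the fixed x, y, z axes, in that order (R = Rz(yaw) Ry(pitch) Rx(roll)).
In Python, from rig import r gives the robot as it stands. The module is installed in compiled form; this text tells all that it offers.
- The arm moves only by the tool drive_tool, never from a script. Its argument "moves" is a list of rows, each a list of 3 entries, a list of its own where there are three numbers: the closure, from 0 (fully open) to 1 (shut), then the shift along the tool's x, y, z in cm, then the turn about the tool's z in degrees. In form: [[claw, [dx, dy, dz], roll], ...]. A call has 1 to 12 rows; each row is the pose to reach, as a shift and turn from the pose measured when the call began, along the tool's axes at that moment; what a row does not reach only later rows make up. A row lasts 1/8 s, in which the tool goes at most 62.5 mm and 10.7 degrees, less where a joint would pass 70% of its speed; a pose out of reach is approached as far as the arm can. A call with a gripper value outside its range is refused whole. The fingers move at their own pace and stop on an object; "grip_force" is the grip in N (left out, the last holds). Time passes only in rows, so rows that repeat a pose let the fingers close. It gives the time, the measured TCP pose, the force and the opening at its end, in the units of the state.
- r.sense(): the state, without advancing time (a new reading comes with each control period).
- r.grab_frame(name): name is "scene" or "top" or "wrist"; returns a dict with "color" (400x640x3 uint8, red, green, blue), "fx", "fy", "cx", "cy" (pixels), "pose" (4x4, takes a point from camera to world coordinates); the wrist camera has in their place "hand_eye" (4x4, takes a point from camera to tool coordinates, whose origin is the TCP and whose axes are the flange's). Camera axes: x right, y up, looking along -z (the intrinsics and any distortion apply to the point x, -y, -z); pixel columns grow to the right and rows downward; lengths in mm; the calibration is good to about 2 mm. The wrist camera is an equidistant fisheye: a pixel r from the principal point sees the ray r / f radians off the axis. A picture is of the moment at which its call begins: read the wrist's pose just before it. There is no depth.
- r.sign_off(): hands the job in, once; it reports no verdict.
Trained networks look in the newest picture that a camera, given by its name, has taken for a name from the list of things; names that differ only in an ending like _2 or _b are one class to them, and where a whole thing is asked for, a point or a joint stands for the part that bears it (a point fixed in the world has none). Each returns a list of dicts, best first, with "score" (0 to 1); they miss things now and then, are a little off and sometimes report something else, mostly with a low value. They report only what shows in the picture. A call takes as long as a camera call. They do not tell look-alikes from the thing itself.
- r.outline_of(thing, camera): "mask" (400x640 bool, what is visible of it) and "at" ([column, row] in pixels, amid what is visible of it).
- r.spot_point(thing, camera): "at" ([column, row] in pixels: a listed point, or the origin of a listed thing).
The state is a dict: "clock": time; "qpos": joint angles; "qvel": joint speeds; "joint_efforts": joint torques, N m; "eef_pos": TCP position; "tcp_rot": TCP orientation; "contact_force": force on the tool from outside, world axes, zero at the start; "wrist_torque": the same for the moment, N m; "opening": opening from 0.0 (shut) to 1.0 (fully open).
Only numpy, scipy, OpenCV 4.12 (cv2) and the standard library are available. Lean on these libraries where they do the work, as an engineer would, in place of code of your own. Each camera call takes 0.05 s, during which the arm holds its last target.

## Working session

There is one attempt and no reset: what is moved stays moved. The work goes in short steps, Python scripts to look and compute and a tool call to move; the robot and the scene stay as the last step left them, time stands still between calls to the robot, and variables do not carry over. Pictures are saved under pics/ and viewed, and the job is handed in when it is done.

Besides the shell and the picture viewer there is one more tool, called after "Emit:" as a command line: name --argument value ..., lists and objects as JSON in quotes. drive_tool: Moves the arm, as the interface text tells. Its arguments: {"type":"object","properties":{"moves":{"type":"array"},"grip_force":{"type":"number"}},"required":["moves"]}

```bash
mkdir -p pics; ls; python3 - <<'E'
from rig import r
import cv2,numpy as np
s=r.sense();print(s)
for c in ["scene","top","wrist"]:
    f=r.grab_frame(c);cv2.imwrite(f"pics/{c}0.png",f["color"][:,:,::-1])
    print(c,f["fx"],f["fy"],f["cx"],f["cy"],np.round(f.get("pose",f.get("hand_eye")),4).tolist(),[k for k in f])
E
```

```text
pics
{'clock': 0.0, 'qpos': array([ 1.30261460e+00,  3.53646384e-01,  1.63413217e+00, -1.81145393e-05,
        1.15519288e+00, -2.40716149e-03]), 'qvel': array([-0.0004481 ,  0.00171494, -0.00130963,  0.00050538,  0.00047235,
       -0.00096981]), 'joint_efforts': array([-9.00094819e-04, -6.05216074e+01, -3.42046988e+01, -2.07519824e-04,
        9.10491130e-03, -1.53880825e-05]), 'eef_pos': array([164.04504635, 602.59758332, 230.56362085]), 'tcp_rot': array([-3.14021384e+00,  1.32434098e-05,  2.87582543e+00]), 'contact_force': array([-0.06875993,  0.35009587, -0.23801479]), 'wrist_torque': array([ 0.04446447, -0.01828966, -0.00392294]), 'opening': 1.0022349704926956}
scene 375.5856319644029 375.5856319644029 318.5370094509657 200.01478210226875 [[0.4154, -0.5367, 0.7344, 1211.5858], [0.9096, 0.2398, -0.3392, -334.2099], [0.0059, 0.809, 0.5878, 665.3127], [0.0, 0.0, 0.0, 1.0]] ['color', 'fx', 'fy', 'cx', 'cy', 'pose']
top 369.80947851055095 369.80947851055095 324.435394187183 198.9467835437461 [[-0.0075, 0.9848, -0.1738, 324.8679], [-0.9994, -0.0134, -0.0328, -19.3057], [-0.0346, 0.1734, 0.9842, 1008.0849], [0.0, 0.0, 0.0, 1.0]] ['color', 'fx', 'fy', 'cx', 'cy', 'pose']
wrist 309.70691628693146 309.70691628693146 318.53765647870756 195.76788994192432 [[-0.0011, 0.9595, 0.2818, 72.0323], [1.0, 0.0012, 0.0, 0.4762], [-0.0003, 0.2818, -0.9595, -143.2747], [0.0, 0.0, 0.0, 1.0]] ['color', 'fx', 'fy', 'cx', 'cy', 'hand_eye']
```

View pics/scene0.png

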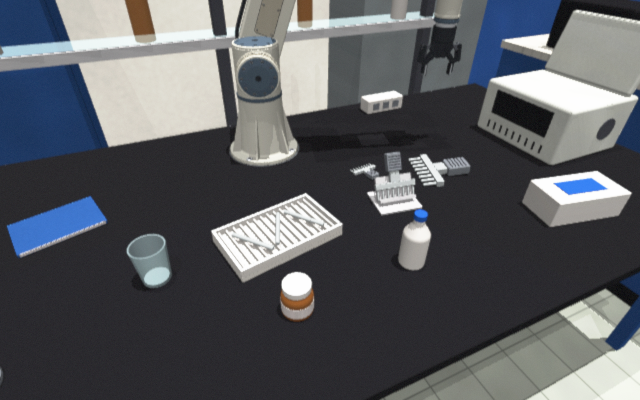

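View pics/top0.png

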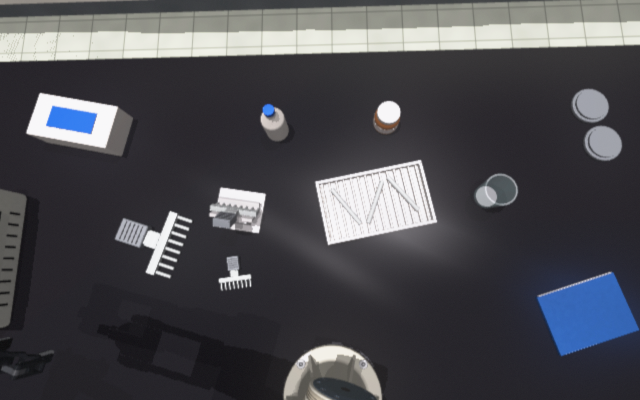

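View pics/wrist0.png

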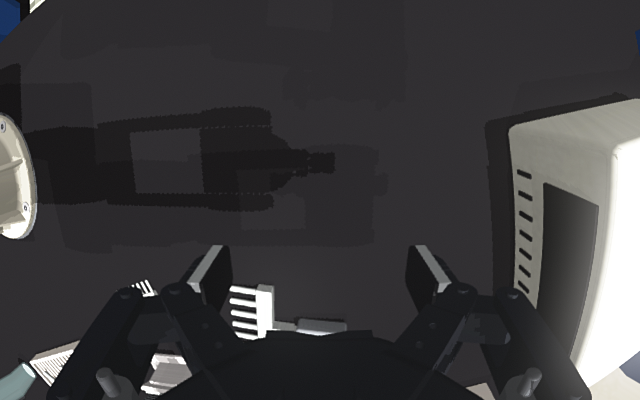

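```bash
cat > h.py <<'E'
from rig import r
import cv2,numpy as np
from scipy.optimize import least_squares
from scipy.spatial.transform import Rotation as R
def proj(f,P):
    P=np.atleast_2d(P);M=np.linalg.inv(f["pose"]);C=P@M[:3,:3].T+M[:3,3]
    return np.c_[f["cx"]+f["fx"]*C[:,0]/-C[:,2], f["cy"]-f["fy"]*C[:,1]/-C[:,2]]
def ray(f,uv):
    d=np.array([(uv[0]-f["cx"])/f["fx"],-(uv[1]-f["cy"])/f["fy"],-1.]);return f["pose"][:3,3],f["pose"][:3,:3]@d
def onz(f,uv,z):
    o,d=ray(f,uv);return o+d*(z-o[2])/d[2]
def wpose(s):
    T=np.eye(4);T[:3,:3]=R.from_euler("xyz",s["tcp_rot"]).as_matrix();T[:3,3]=s["eef_pos"];return T
def wcam(f,s): return wpose(s)@f["hand_eye"]
def wproj(f,s,P):
    P=np.atleast_2d(P);M=np.linalg.inv(wcam(f,s));C=P@M[:3,:3].T+M[:3,3]
    v=np.c_[C[:,0],-C[:,1],-C[:,2]];rr=np.hypot(v[:,0],v[:,1]);th=np.arctan2(rr,v[:,2])
    k=f["fx"]*th/np.maximum(rr,1e-9);return np.c_[f["cx"]+k*v[:,0],f["cy"]+k*v[:,1]]
E
python3 - <<'E'
from h import *
for c in ["top","scene"]:
    f=r.grab_frame(c)
    for t in ["tray","comb_grip","rest","rest_grip","bottle","beaker","jar","rod1_center"]:
        for d in r.spot_point(t,c)[:5]:
            z={"comb_grip":110,"rest_grip":113,"rod1_center":34}.get(t,0)
            print(c,t,round(d["score"],2),np.round(d["at"],1),onz(f,d["at"],z).round(0)[:2])
    ol=r.outline_of("rod1_center",c); 
    for d in ol: 
        m=d["mask"].astype(np.uint8);ys,xs=np.nonzero(m);print("rod mask",round(d["score"],2),d["at"],len(xs),cv2.minAreaRect(np.c_[xs,ys].astype(np.float32)))
    im=f["color"][:,:,::-1]
    cr=im[140:300,100:260] if c=="top" else im[140:220,330:490]
    cv2.imwrite(f"pics/{c}_comb.png",cv2.resize(cr,None,fx=3.5,fy=3.5,interpolation=cv2.INTER_CUBIC))
    cr=im[150:255,300:450] if c=="top" else im[185:285,200:355]
    cv2.imwrite(f"pics/{c}_tray.png",cv2.resize(cr,None,fx=5,fy=5,interpolation=cv2.INTER_CUBIC))
E
```

```text
top tray 0.82 [376.3 203.2] [ 489. -128.]
top comb_grip 0.81 [128.8 232.1] [407. 496.]
top comb_grip 0.78 [221.7 217.3] [441. 265.]
top comb_grip 0.46 [235.1 266.3] [322. 227.]
top rest 0.9 [243.  202.7] [495. 241.]
top rest_grip 0.69 [222.5 217.4] [440. 262.]
top bottle 0.92 [273.7 132.6] [698. 159.]
top beaker 0.93 [487.2 196.7] [ 503. -430.]
top jar 0.9 [382.9 122.9] [ 721. -154.]
top rod1_center 0.56 [399.  191.7] [ 514. -186.]
rod mask 0.45 [399.4, 191.7] 140 ((402.5312194824219, 192.47003173828125), (42.44643020629883, 3.6357920169830322), 46.16913986206055)
scene tray 0.88 [278.9 238.3] [ 494. -117.]
scene comb_grip 0.81 [391.7 160.8] [427. 264.]
scene comb_grip 0.62 [454.8 170.6] [546. 397.]
scene comb_grip 0.6 [375.4 175.9] [479. 177.]
scene comb_grip 0.22 [281.1 239.9] [ 620. -150.]
scene rest 0.65 [395.2 203.5] [490. 251.]
scene rest_grip 0.31 [279.4 241.4] [ 626. -157.]
scene bottle 0.6 [412.1 263.6] [715. 149.]
scene beaker 0.87 [158.2 277. ] [ 506. -421.]
scene beaker 0.54 [305.5 217.7] [443. -19.]
scene jar 0.98 [294.8 306.7] [ 717. -160.]
scene rod1_center 0.75 [250.2 240.7] [ 510. -196.]
rod mask 0.72 [250.9, 242.5] 234 ((252.54998779296875, 241.35000610351562), (44.90434265136719, 5.3758721351623535), 18.434947967529297)
```

View pics/top_comb.png

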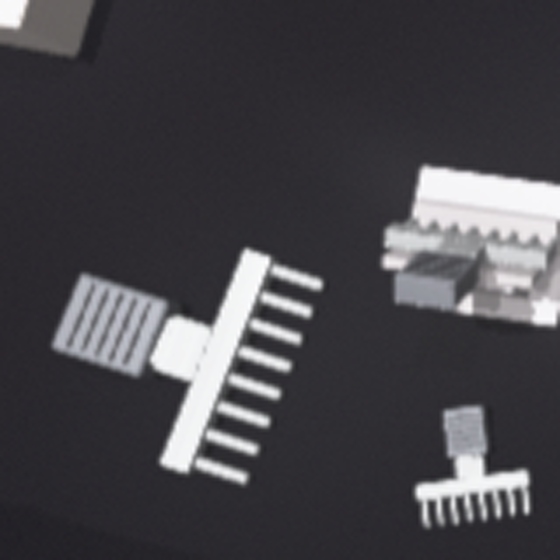

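View pics/top_tray.png

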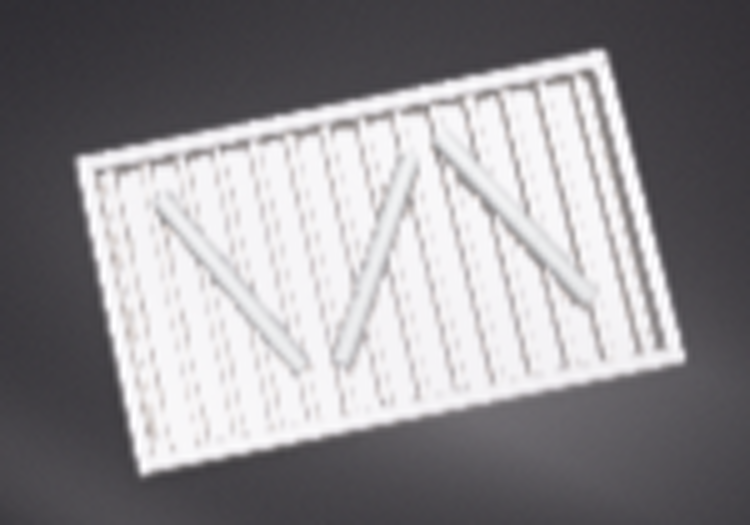

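View pics/scene_comb.png

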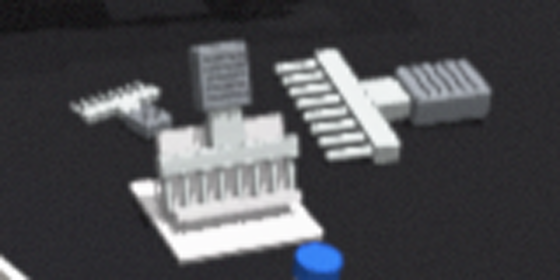

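View pics/scene_tray.png

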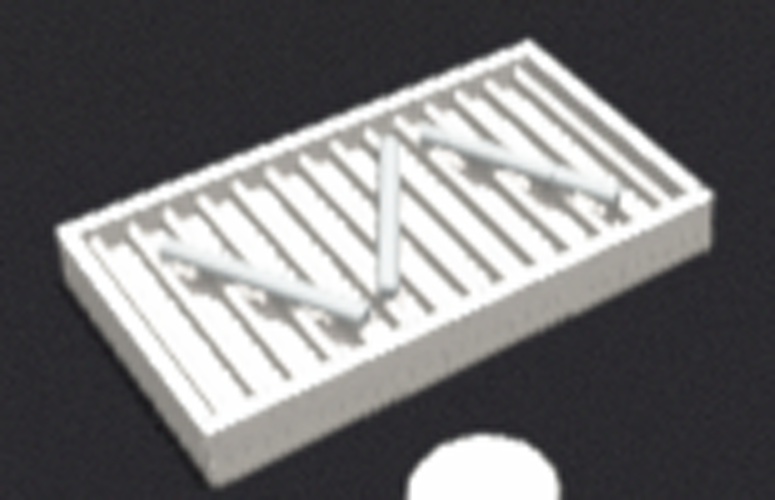

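```bash
cat > fit.py <<'E'
from h import *
ft=r.grab_frame("top");fs=r.grab_frame("scene")
top=lambda x,y:((x+.5)/5-.5+300,(y+.5)/5-.5+150)
sc=lambda x,y:((x+.5)/5-.5+200,(y+.5)/5-.5+185)
cor=np.array([[86,146],[86,-146],[-86,-146],[-86,146]])
tp=np.array([top(78,157),top(605,50),top(686,358),top(142,474)])
sp=np.array([sc(208+507,193),sc(208,432),sc(57,230),sc(530,38)])
def pts(p,z):
    c,s=np.cos(p[2]),np.sin(p[2]);return np.c_[p[0]+c*cor[:,0]-s*cor[:,1],p[1]+s*cor[:,0]+c*cor[:,1],np.full(4,z)]
for nm,use in [("both",(1,1)),("top",(1,0)),("scene",(0,1))]:
    g=lambda p:np.r_[use[0]*(proj(ft,pts(p,36))-tp).ravel(),use[1]*(proj(fs,pts(p,36))-sp).ravel()]
    o=least_squares(g,[490,-120,.2]);print(nm,o.x.round(3),np.abs(o.fun).max().round(2))
    if nm=="both":T=o.x
np.save("tray.npy",T)
rods={"A":[(165,203),(303,367),(612,195),(425,133)],"B":[(412,155),(343,362),(387,290),(390,138)],"C":[(440,140),(592,300),(362,315),(165,248)]}
# order: top end1,end2 ; scene candidates
for k,v in rods.items():
    best=None
    for sw in (0,1):
        a=v[2:][::-1] if sw else v[2:]
        tt=np.array([top(*v[0]),top(*v[1])]);ss=np.array([sc(*a[0]),sc(*a[1])])
        def ends(p):
            d=60*np.array([np.cos(p[2]),np.sin(p[2]),0]);c=np.array([p[0],p[1],34]);return np.array([c+d,c-d])
        c0=onz(ft,tt.mean(0),34);e=onz(ft,tt[0],34)-onz(ft,tt[1],34)
        g=lambda p:np.r_[(proj(ft,ends(p))-tt).ravel(),(proj(fs,ends(p))-ss).ravel()]
        o=least_squares(g,[c0[0],c0[1],np.arctan2(e[1],e[0])])
        if best is None or o.cost<best[0]:best=(o.cost,o.x,np.linalg.norm(e))
    p=best[1];c,s=np.cos(T[2]),np.sin(T[2]);d=p[:2]-T[:2]
    loc=np.array([c*d[0]+s*d[1],-s*d[0]+c*d[1]]);th=p[2]-T[2]
    dl=60*np.array([np.cos(th),np.sin(th)])
    print(k,"cost",best[0].round(2),"len",best[2].round(1),p.round(2),"local c",loc.round(1),"ang deg",np.degrees(th).round(1),"ends",(loc+dl).round(0),(loc-dl).round(0))
for c,f,(x0,y0,w,h,k) in [("top",ft,(195,175,90,70,8)),("scene",fs,(355,140,80,80,7))]:
    cv2.imwrite(f"pics/{c}_rest.png",cv2.resize(f["color"][y0:y0+h,x0:x0+w,::-1],None,fx=k,fy=k,interpolation=cv2.INTER_CUBIC))
E
python3 fit.py
```

```text
both [ 4.89309e+02 -1.19080e+02  1.96000e-01] 1.18
top [ 4.89007e+02 -1.21304e+02  1.95000e-01] 0.34
scene [ 4.89358e+02 -1.16972e+02  1.96000e-01] 0.46
A cost 2.91 len 114.5 [476.57 -42.95   0.67] local c [ 2.3 77.2] ang deg 26.9 ends [ 56. 104.] [-51.  50.]
B cost 2.06 len 118.2 [ 4.8858e+02 -1.1952e+02 -3.5000e-01] local c [-0.8 -0.3] ang deg -31.1 ends [ 51. -31.] [-52.  31.]
C cost 2.12 len 116.5 [ 509.97 -193.82    0.7 ] local c [  5.7 -77.3] ang deg 29.2 ends [ 58. -48.] [ -47. -107.]
```

View pics/top_rest.png

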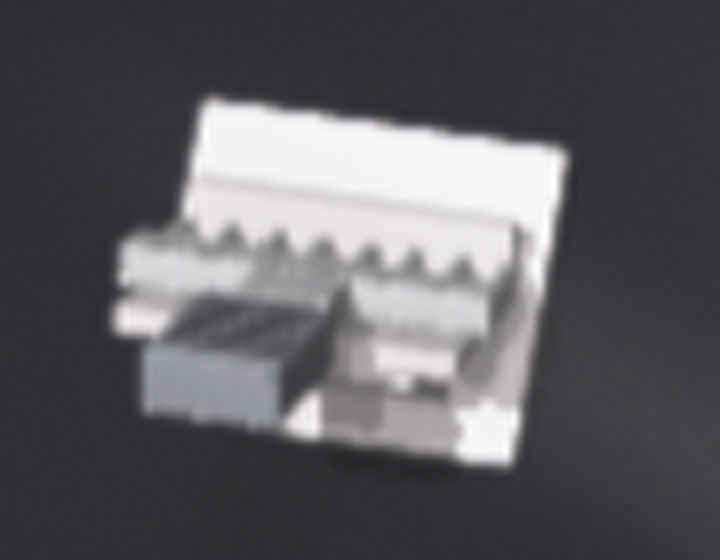

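View pics/scene_rest.png

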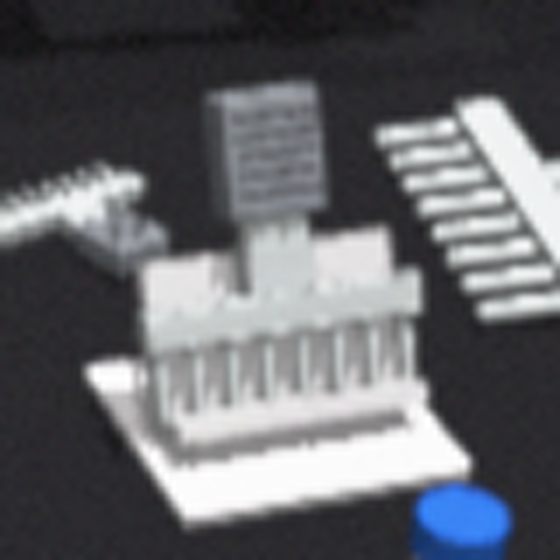

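```bash
cat > fitrest.py <<'E'
from h import *
ft=r.grab_frame("top");fs=r.grab_frame("scene")
top=lambda x,y:((x+.5)/8-.5+195,(y+.5)/8-.5+175)
sc=lambda x,y:((x+.5)/7-.5+355,(y+.5)/7-.5+140)
base=[(top(205,98),1,1),(top(567,150),1,-1),(top(513,467),-1,-1)]
bs=[(sc(85,368),-1,-1),(sc(187,523),1,-1),(sc(470,465),1,1)]
# comb pts in comb frame (grip centre)
ct=[(top(145,345),11,22,26),(top(283,363),11,-22,26),(top(283,420),-11,-22,26),(top(142,412),-11,22,26)]
cs=[(sc(213,92),11,-22,26),(sc(318,85),11,22,26),(sc(325,210),11,22,-26),(sc(230,220),11,-22,-26)]
def rest2w(p,P):
    return P@R.from_euler("z",p[2]).as_matrix().T+np.array([p[0],p[1],0])
def comb2w(p,P):
    Ry=R.from_euler("y",-0.5).as_matrix();s=p[4]
    return rest2w(p,P@Ry.T+np.array([-s*np.sin(.5),p[5],22+s*np.cos(.5)]))
def res(p,wt=1,ws=1):
    h=p[3];o=[]
    for L,f,w in ((base,ft,wt),(bs,fs,ws)):
        o.append(w*(proj(f,rest2w(p,np.array([[55*a,65*b,h] for _,a,b in L])))-np.array([q[0] for q in L])).ravel())
    for L,f,w in ((ct,ft,wt),(cs,fs,ws)):
        o.append(w*(proj(f,comb2w(p,np.array([q[1:] for q in L],float)))-np.array([q[0] for q in L])).ravel())
    return np.r_[tuple(o)+( [(p[3]-6)/10,(p[4]-104)/6,p[5]/2],)]
for w in ((1,1),(1,0),(0,1)):
    o=least_squares(res,[490,245,-.2,6,104,0],args=w,loss="soft_l1");print(w,o.x.round(3),"grip",comb2w(o.x,np.zeros((1,3))).round(1)); print(o.fun.round(1))
E
python3 fitrest.py
```

```text
(1, 1) [ 4.82636e+02  2.49226e+02 -1.57000e-01  1.04650e+01  1.02096e+02
  4.14000e-01] grip [[434.4 257.3 111.6]]
[-0.1 -2.7  0.3 -2.8 -0.1 -3.1 -0.2  0.4 -0.4 -0.2  0.7  0.8 -1.   0.6
 -0.3  1.  -0.6  2.3 -0.7  0.6 -0.2  1.3 -1.2  0.4 -0.5  0.4 -0.9  1.
  0.4 -0.3  0.2]
(1, 0) [ 4.78535e+02  2.52683e+02 -1.59000e-01 -3.43700e+00  8.71970e+01
  5.38000e-01] grip [[437.3 259.8  98.5]]
[ 0.2 -0.3 -0.  -0.3 -0.4 -1.1 -0.   0.  -0.   0.  -0.   0.  -0.1 -0.
  0.3  0.4 -0.   1.6  0.1 -0.1  0.   0.  -0.   0.   0.   0.  -0.   0.
 -0.9 -2.8  0.3]
(0, 1) [ 4.77618e+02  2.53769e+02 -1.59000e-01  6.79200e+00  1.01092e+02
  7.62000e-01] grip [[429.9 262.2 110.7]]
[-0.  -0.  -0.  -0.  -0.  -0.   0.2  0.2 -0.2 -0.6  0.7  0.6 -0.   0.
 -0.   0.  -0.   0.  -0.   0.   0.3  0.5 -0.7 -0.4 -0.  -0.5 -0.3  0.1
  0.1 -0.5  0.4]
```

```bash
cat >> h.py <<'E'
def goto(xyz,yaw=None):
    s=r.sense();Rm=R.from_euler("xyz",s["tcp_rot"]).as_matrix()
    d=Rm.T@(np.array(xyz)-s["eef_pos"])/10
    a=0 if yaw is None else -np.degrees((yaw-s["tcp_rot"][2]+np.pi)%(2*np.pi)-np.pi)
    print("t",round(s["clock"],2),"shift cm",d.round(2),"turn",round(a,1),"j",s["qpos"].round(2));return d,a
E
python3 - <<'E'
from h import *
ft=r.grab_frame("top");fs=r.grab_frame("scene")
def tri(a,b):
    o1,d1=ray(ft,a);o2,d2=ray(fs,b);A=np.c_[d1,-d2];t=np.linalg.lstsq(A,o2-o1,rcond=None)[0];p,q=o1+t[0]*d1,o2+t[1]*d2;return (p+q)/2,np.linalg.norm(p-q)
print(tri([221.7,217.3],[391.7,160.8]))
goto([440,260,195],np.pi-.158)
E
```

```text
(array([438.40981527, 259.39134285, 118.12351137]), np.float64(6.122927246388211))
t 1.45 shift cm [-35.63 -25.86   3.63] turn -6.2 j [ 1.3   0.35  1.63  0.    1.16 -0.  ]
```

Emit:
drive_tool --moves '[[0,[-5,-4,0.5],-1],[0,[-11,-8,1],-2],[0,[-16,-11.7,1.6],-3],[0,[-21.5,-15.6,2.2],-4],[0,[-27,-19.6,2.8],-5],[0,[-32,-23.2,3.3],-6.2],[0,[-35.6,-25.9,3.6],-6.2],[0,[-35.6,-25.9,3.6],-6.2]]' --grip_force 60

```text
clock: 2.45
eef_pos: [441.6, 256.6, 195.1]
tcp_rot: [-3.141, 0.0, 2.979]
contact_force: [-0.0, -0.2, 0.1]
opening: 1.001
```

```bash
cat >> h.py <<'E'
def snap(c,name,box=None,k=1,pts=None):
    s=r.sense();f=r.grab_frame(c);im=f["color"][:,:,::-1].copy()
    x0,y0,w,h=box or (0,0,640,400)
    im=cv2.resize(im[y0:y0+h,x0:x0+w],None,fx=k,fy=k,interpolation=cv2.INTER_CUBIC)
    if pts is not None:
        P=wproj(f,s,pts) if c=="wrist" else proj(f,pts)
        for u,v in P: cv2.circle(im,(int((u-x0+.5)*k),int((v-y0+.5)*k)),2,(0,0,255),-1)
    cv2.imwrite("pics/"+name,im);return f,s
E
python3 - <<'E'
from h import *
f,s=snap("wrist","w1.png");print(s["eef_pos"],s["tcp_rot"],s["clock"])
for t in ["comb_grip","rest","rest_grip"]:
    for d in r.spot_point(t,"wrist")[:3]:print(t,d)
E
```

```text
[441.59693955 256.61101605 195.14463989] [-3.14103398e+00  4.33172072e-04  2.97943100e+00] 2.45
comb_grip {'at': [307.4, 75.1], 'score': 0.87}
comb_grip {'at': [539.2, 123.1], 'score': 0.86}
comb_grip {'at': [317.1, 197.3], 'score': 0.73}
rest {'at': [321.4, 209.1], 'score': 0.86}
```

View pics/w1.png

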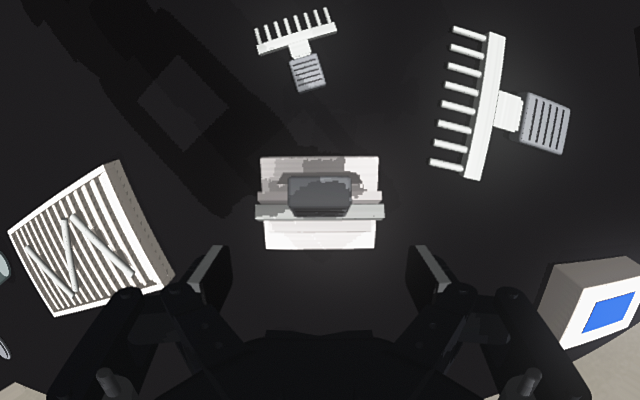

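```bash
python3 - <<'E'
import cv2
im=cv2.imread("pics/w1.png")[145:260,245:395];cv2.imwrite("pics/w1c.png",cv2.resize(im,None,fx=5,fy=5,interpolation=cv2.INTER_CUBIC))
E
```

```text
(no output)
```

View pics/w1c.png

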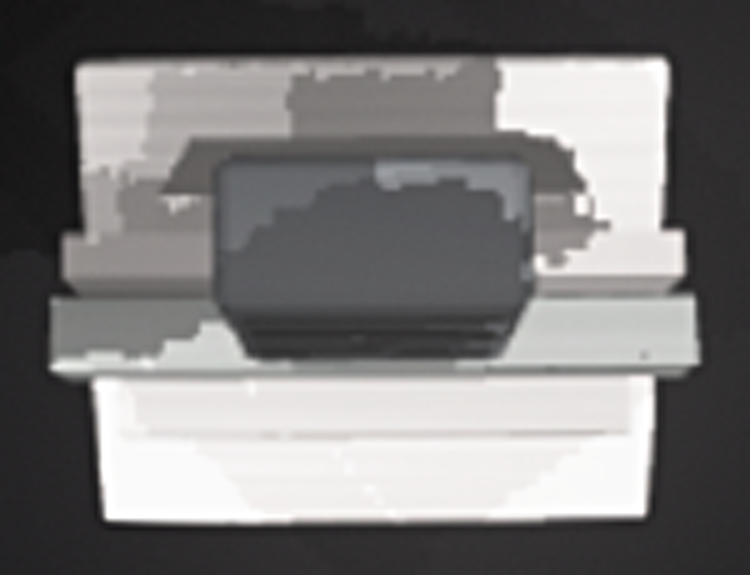

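```bash
cat > fitw.py <<'E'
exec(open("fitrest.py").read().split("for w in")[0])
from h import wproj
f=r.grab_frame("wrist");s=r.sense()
w=lambda x,y:((x+.5)/5-.5+245,(y+.5)/5-.5+145)
bw=[(w(77,60),-1,-1),(w(667,58),-1,1),(w(648,520),1,1),(w(105,520),1,-1)]
cw=[(w(216,156),-11,-22,26),(w(533,157),-11,22,26),(w(531,313),11,22,26),(w(217,313),11,-22,26),(w(245,358),11,-22,-26),(w(497,358),11,22,-26)]
def rw(p):
    a=(wproj(f,s,rest2w(p,np.array([[55*a,65*b,p[3]] for _,a,b in bw])))-np.array([q[0] for q in bw])).ravel()
    b=(wproj(f,s,comb2w(p,np.array([q[1:] for q in cw],float)))-np.array([q[0] for q in cw])).ravel()
    return np.r_[a,b,(p[3]-6)/10,(p[4]-104)/6,p[5]/2]
o=least_squares(rw,[480,250,-.158,6,104,0],loss="soft_l1");print(o.x.round(3),comb2w(o.x,np.zeros((1,3))).round(1));print(o.fun.round(1))
rj=lambda p:np.r_[rw(p),0.5*res(p)]
o2=least_squares(rj,o.x,loss="soft_l1");print(o2.x.round(3),comb2w(o2.x,np.zeros((1,3))).round(1));print(o2.fun[:20].round(1))
# only comb
E
python3 fitw.py
```

```text
[ 4.81531e+02  2.55363e+02 -1.58000e-01 -4.93900e+00  9.06350e+01
 -3.60000e-01] [[438.6 261.8 101.5]]
[ 2.   4.5 -1.6  5.  -2.8  0.4  1.2  0.4  1.2 -0.1 -1.8 -0.2 -0.7 -1.7
  0.4 -1.7  0.4  0.1  0.1  0.1 -1.1 -2.2 -0.2]
[ 4.81751e+02  2.54833e+02 -1.59000e-01 -4.03300e+00  9.30020e+01
  2.00000e-03] [[437.7 261.9 103.6]]
[ 1.5  4.8 -1.8  5.4 -3.2  1.   0.7  0.8  0.9 -0.6 -1.5 -0.7 -0.5 -1.9
 -0.1 -2.   0.1 -0.   0.2  0. ]
```

```bash
cat > fitw2.py <<'E'
exec(open("fitw.py").read().split("o=least")[0])
# scale-free: compare centroid of grip features for s values
for sl in (98,104,110):
    def g(q):
        p=[q[0],q[1],-.158,6,sl,0]
        b=wproj(f,s,comb2w(p,np.array([c[1:] for c in cw],float)))-np.array([c[0] for c in cw]);return b.mean(0)
    q=least_squares(g,[480,250]).x;p=[q[0],q[1],-.158,6,sl,0]
    print(sl,"rest",q.round(1),"grip",comb2w(p,np.zeros((1,3))).round(1))
    # base front/back rows
    print(wproj(f,s,rest2w(p,np.array([[55,65,6],[55,-65,6],[-55,65,6],[-55,-65,6.]]))).round(1).tolist())
print([np.round(b[0],1) for b in bw])
# bar corners / ledge
E
python3 fitw2.py
```

```text
98 rest [483.7 254.3] grip [[437.3 261.7 108. ]]
[[372.4, 254.5], [265.3, 254.4], [377.9, 164.7], [260.1, 164.6]]
104 rest [485.  254.1] grip [[435.7 262.  113.3]]
[[372.3, 255.4], [265.4, 255.3], [377.8, 165.8], [260.1, 165.7]]
110 rest [486.2 253.9] grip [[434.1 262.2 118.5]]
[[372.3, 256.3], [265.4, 256.3], [377.7, 167.0], [260.2, 166.9]]
[array([260. , 156.6]), array([378. , 156.2]), array([374.2, 248.6]), array([265.6, 248.6])]
```

```bash
python3 - <<'E'
from h import *
goto([436,262,91],np.pi-.158)
E
```

```text
t 2.95 shift cm [ 0.34  0.11 10.43] turn 0.1 j [ 0.53  0.22  1.91  0.    1.01 -0.88]
```

Emit:
drive_tool --moves '[[0,[0.3,0.1,3],0],[0,[0.3,0.1,7],0],[0,[0.3,0.1,10],0],[0,[0.3,0.1,10.4],0],[0,[0.3,0.1,10.4],0]]'

```text
clock: 3.58
eef_pos: [436.6, 262.2, 91.9]
tcp_rot: [3.141, 0.0, 2.986]
contact_force: [0.4, 1.1, -0.0]
opening: 0.999
```

```bash
python3 - <<'E'
from h import *
f,s=snap("wrist","w2.png");print(s["eef_pos"],s["tcp_rot"],s["clock"],s["contact_force"])
f,s=snap("scene","s2.png",(330,90,130,130),5)
goto([436,262,91],np.pi-.158)
E
```

```text
[436.60040279 262.2443891   91.88914339] [3.14133029e+00 2.60539805e-04 2.98590550e+00] 3.575 [ 0.41343573  1.11585115 -0.0202152 ]
t 3.67 shift cm [ 0.11 -0.06  0.16] turn 0.1 j [ 0.54  0.36  1.99  0.    0.79 -0.88]
```

View pics/w2.png

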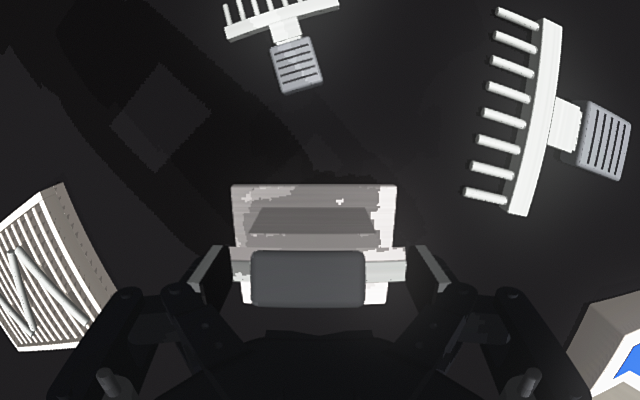

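View pics/s2.png

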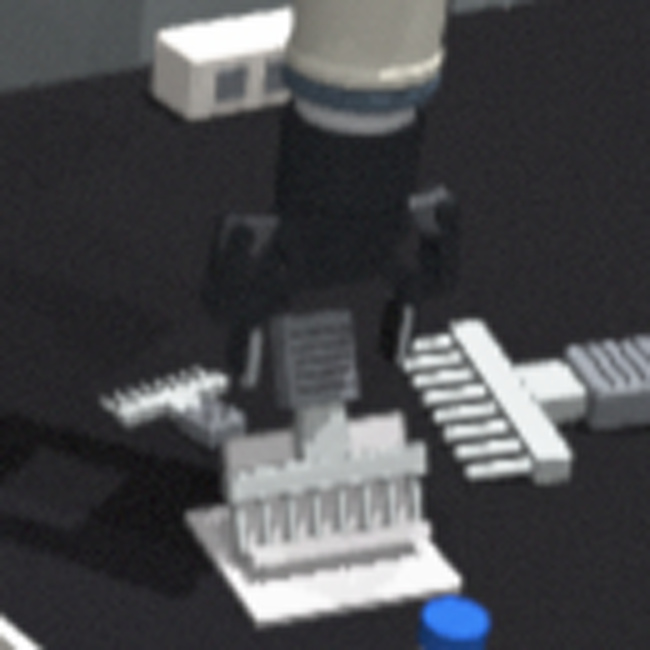

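```bash
python3 - <<'E'
from h import *
f=r.grab_frame("wrist");s=r.sense()
Rz=R.from_euler("z",-.158).as_matrix()@R.from_euler("y",-.5).as_matrix()
for z in (108,113,118):
    P=np.array([[-11,-22,26],[-11,22,26],[11,22,26],[11,-22,26]])@Rz.T+np.array([436,262,z])
    print(z,wproj(f,s,P).round(0).tolist())
# solve grip centre from top face corners
m=np.array([[251,251],[363,251],[365,306],[250,306]],float)
Q=np.array([[-11,-22,26],[-11,22,26],[11,22,26],[11,-22,26]])
for sc in (1,.96):
    o=least_squares(lambda p:(wproj(f,s,(Q*[1,sc,1])@Rz.T+p)-m).ravel(),[436,262,112]);print(o.x.round(1),o.fun.round(1))
for z in (108,113,118):
    o=least_squares(lambda p:(wproj(f,s,Q@Rz.T+[p[0],p[1],z])-m).mean(0),[436,262]);print(z,o.x.round(1))
E
```

```text
108 [[260.0, 236.0], [372.0, 236.0], [373.0, 292.0], [259.0, 292.0]]
113 [[258.0, 241.0], [374.0, 241.0], [375.0, 299.0], [257.0, 299.0]]
118 [[255.0, 247.0], [376.0, 247.0], [377.0, 307.0], [255.0, 307.0]]
[440.3 257.8 111. ] [-0.1 -0.7  0.7 -0.2 -1.1  0.9  0.5 -0.1]
[438.4 258.3 114.3] [ 0.4 -1.6  0.2 -1.1 -1.5  1.8  1.   0.9]
108 [442.2 257.4]
113 [439.2 258.1]
118 [436.1 258.7]
```

```bash
python3 - <<'E'
from h import *
goto([438,258.5,90],np.pi-.158)
E
```

```text
t 3.73 shift cm [-0.14 -0.37  0.26] turn 0.1 j [ 0.54  0.36  1.99  0.    0.78 -0.88]
```

Emit:
drive_tool --moves '[[0,[-0.14,-0.37,0.2],0],[0,[-0.14,-0.37,0.2],0],[0.3,[-0.14,-0.37,0.2],0],[0.6,[-0.14,-0.37,0.2],0],[1,[-0.14,-0.37,0.2],0],[1,[-0.14,-0.37,0.2],0],[1,[-0.14,-0.37,0.2],0],[1,[-0.14,-0.37,0.2],0]]' --grip_force 90

```text
clock: 4.72
eef_pos: [437.9, 258.3, 90.7]
tcp_rot: [3.141, 0.002, 2.986]
contact_force: [-1.6, -4.0, 6.1]
opening: 0.505
```

```bash
python3 - <<'E'
from h import *
f,s=snap("wrist","w3.png",(180,160,280,180),2.8);print(s)
f,s=snap("scene","s3.png",(330,90,130,130),4)
E
```

```text
{'clock': 4.725, 'qpos': array([ 5.30134832e-01,  3.61525670e-01,  1.99814556e+00, -2.68149396e-04,
        7.80017422e-01, -8.84612803e-01]), 'qvel': array([ 7.57819784e-05, -9.32665115e-04,  1.24036227e-03, -1.59156776e-03,
        6.26126818e-04,  8.72586659e-04]), 'joint_efforts': array([ 1.30104292e+00, -4.91670799e+01, -2.49615741e+01,  6.33930042e-01,
       -9.11165569e-01,  1.74785699e-03]), 'eef_pos': array([437.87918693, 258.30391733,  90.72002158]), 'tcp_rot': array([3.14053249e+00, 1.59277425e-03, 2.98573357e+00]), 'contact_force': array([-1.59708777, -3.95630618,  6.12810219]), 'wrist_torque': array([-0.59953759,  0.09787779,  0.03388183]), 'opening': 0.504752893671986}
```

View pics/w3.png

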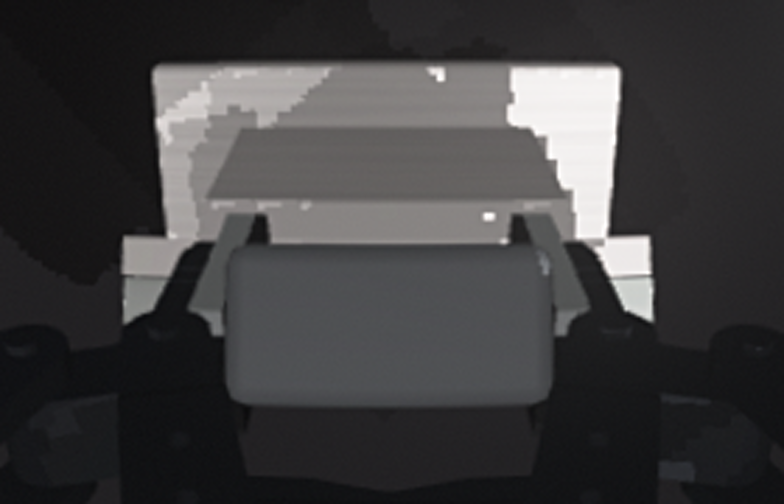

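View pics/s3.png

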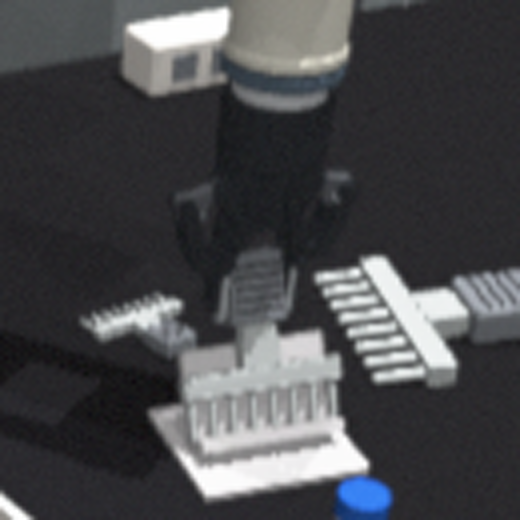

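Emit:
drive_tool --moves '[[1,[0.4,0,-0.8],0],[1,[1.1,0,-2.2],0],[1,[2.0,0,-3.9],0],[1,[3.0,0,-5.7],0],[1,[4.0,0,-7.5],0],[1,[4.8,0,-9.0],0],[1,[4.8,0,-10.5],0],[1,[4.8,0,-10.5],0]]'

```text
clock: 5.82
eef_pos: [391.2, 266.2, 197.0]
tcp_rot: [3.139, 0.004, 2.986]
contact_force: [-0.5, -0.3, -2.4]
opening: 0.499
```

```bash
python3 - <<'E'
from h import *
f,s=snap("wrist","w4.png",(180,160,280,180),2.8);print(s["eef_pos"],s["contact_force"],s["wrist_torque"],s["opening"])
f,s=snap("scene","s4.png",(330,60,130,150),4)
T=np.load("tray.npy");print(T)
print(r.sense()["clock"])
E
```

```text
[391.1610122  266.24646765 197.0098536 ] [-0.51865766 -0.29610294 -2.43575507] [ 0.01457036  0.13711302 -0.02843554] 0.49903639130142874
[ 4.89309184e+02 -1.19079864e+02  1.95539081e-01]
5.925
```

View pics/w4.png

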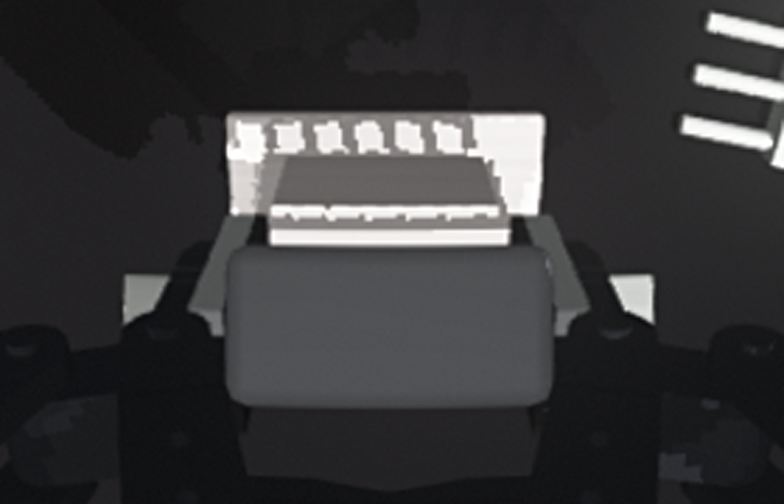

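View pics/s4.png

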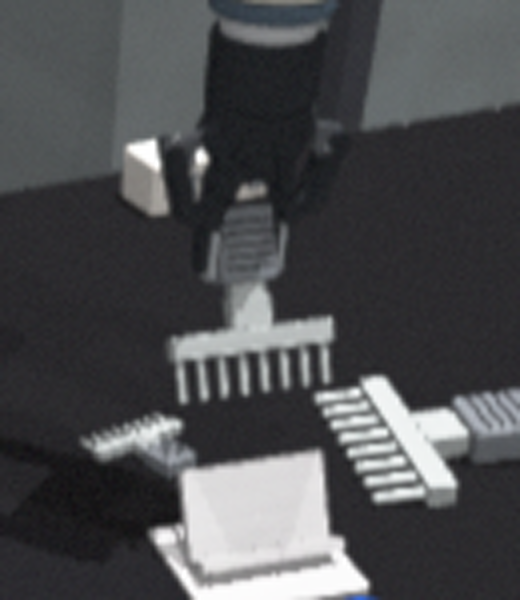

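```bash
cat >> h.py <<'E'
T=np.array([489.3,-119.1,.1955])
def tl(x,y): c,s=np.cos(T[2]),np.sin(T[2]);return np.array([T[0]+c*x-s*y,T[1]+s*x+c*y])
E
python3 - <<'E'
from h import *
p=tl(-108,-38);print(p);goto([*p,135],np.pi+.1955)
E
```

```text
[ 390.73909564 -177.35588495]
t 5.92 shift cm [ -6.9  -43.76   6.02] turn -20.1 j [ 0.59  0.16  1.99 -0.    1.   -0.82]
```

Emit:
drive_tool --moves '[[1,[-0.4,-2.5,0],-1],[1,[-1.1,-7,0.3],-3],[1,[-1.9,-12,0.8],-6],[1,[-2.7,-17,1.4],-9],[1,[-3.5,-22,2.0],-12],[1,[-4.3,-27,2.7],-15],[1,[-5.0,-32,3.4],-18],[1,[-5.8,-37,4.2],-20.1],[1,[-6.5,-41,5],-20.1],[1,[-6.8,-43.2,5.7],-20.1],[1,[-6.9,-43.8,6.0],-20.1],[1,[-6.9,-43.8,6.0],-20.1]]'

```text
clock: 7.42
eef_pos: [390.2, -177.6, 134.6]
tcp_rot: [3.14, 0.001, -2.948]
contact_force: [-0.0, 0.3, -3.2]
opening: 0.506
```

```bash
python3 - <<'E'
from h import *
f,s=snap("scene","s5.png",(190,130,200,150),4);print(s["eef_pos"],s["tcp_rot"],s["contact_force"],s["wrist_torque"],s["opening"])
f,s=snap("top","t5.png",(300,130,160,150),4)
E
```

```text
[ 390.2051628  -177.57468372  134.5829552 ] [ 3.14015365e+00  7.79296004e-04 -2.94772875e+00] [-0.0223065   0.26803637 -3.20994089] [0.01017233 0.05186421 0.00832352] 0.5056379405661724
```

View pics/s5.png

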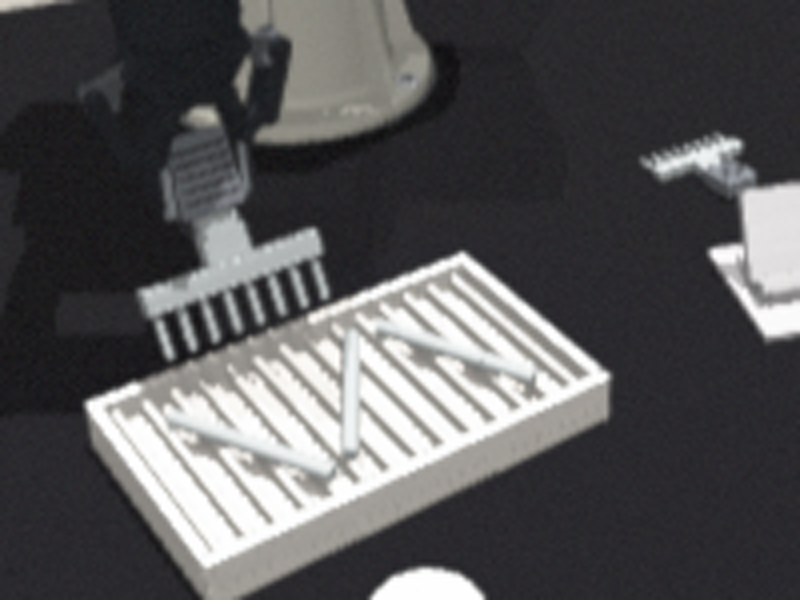

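View pics/t5.png

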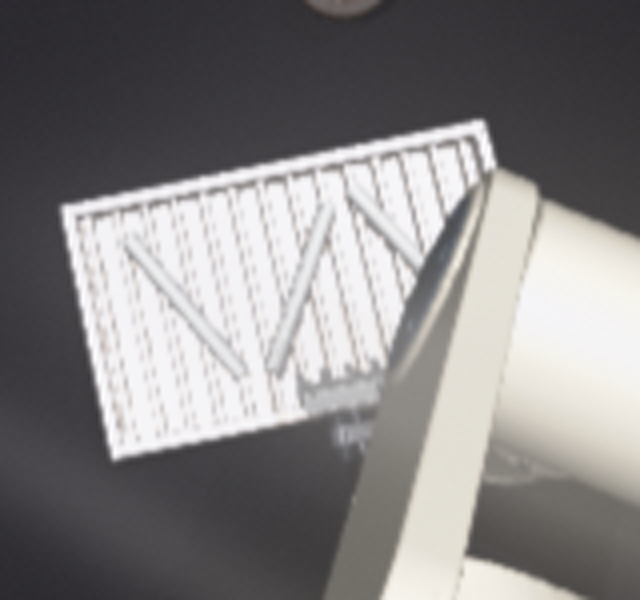

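```bash
cat >> h.py <<'E'
def loc(P): d=np.array(P)[:2]-T[:2];c,s=np.cos(T[2]),np.sin(T[2]);return np.array([c*d[0]+s*d[1],-s*d[0]+c*d[1]])
E
python3 - <<'E'
from h import *
f=r.grab_frame("scene")
a=((170+.5)/4-.5+190,(358+.5)/4-.5+130);b=((323.5)/4-.5+190,(297.5)/4-.5+130)
for z in (58,62,66,70):
    A,B=onz(f,a,z),onz(f,b,z);print(z,loc(A).round(1),loc(B).round(1),np.linalg.norm(A-B).round(1))
print("tcp",loc(r.sense()["eef_pos"]))
E
```

```text
58 [-69.8 -89.8] [-70.4  23. ] 112.8
62 [-65.  -91.5] [-65.5  20.5] 112.0
66 [-60.1 -93.3] [-60.7  18. ] 111.3
70 [-55.3 -95. ] [-55.8  15.6] 110.5
tcp [-108.0142331   -37.64910447]
```

Emit:
drive_tool --moves '[[1,[0,0,1],0],[1,[0,0,2.2],0],[1,[0,0,3.0],0],[1,[0,0,3.2],0],[1,[0,0,3.2],0]]'

```text
clock: 8.2
eef_pos: [390.7, -177.0, 103.0]
tcp_rot: [3.141, 0.001, -2.946]
contact_force: [-1.0, 0.0, -3.0]
opening: 0.505
```

Emit:
drive_tool --moves '[[1,[0,0,0.15],0],[1,[0,0,0.15],0]]'

```text
clock: 8.45
eef_pos: [390.7, -177.0, 101.6]
tcp_rot: [3.141, 0.002, -2.946]
contact_force: [-0.3, -0.4, -3.4]
opening: 0.505
```

Emit:
drive_tool --moves '[[1,[0,0,0.1],0],[1,[0,0,0.1],0]]'

```text
clock: 8.7
eef_pos: [390.7, -177.1, 100.6]
tcp_rot: [3.141, 0.002, -2.946]
contact_force: [-0.9, 0.0, -3.3]
opening: 0.505
```

Emit:
drive_tool --moves '[[1,[0,0,0.1],0],[1,[0,0,0.1],0]]'

```text
clock: 8.95
eef_pos: [390.7, -177.0, 99.6]
tcp_rot: [3.141, 0.002, -2.946]
contact_force: [-0.2, -0.2, -3.7]
opening: 0.503
```

Emit:
drive_tool --moves '[[1,[0,0,0.1],0],[1,[0,0,0.1],0]]'

```text
clock: 9.2
eef_pos: [390.7, -177.0, 98.5]
tcp_rot: [3.141, 0.002, -2.946]
contact_force: [0.7, 1.0, -3.5]
opening: 0.505
```

Emit:
drive_tool --moves '[[1,[0,0,0.1],0],[1,[0,0,0.1],0]]'

```text
clock: 9.45
eef_pos: [390.7, -177.0, 97.5]
tcp_rot: [3.141, 0.002, -2.946]
contact_force: [-1.1, 0.8, -0.8]
opening: 0.502
```

Emit:
drive_tool --moves '[[1,[0,0,0.1],0],[1,[0,0,0.1],0]]'

```text
clock: 9.7
eef_pos: [390.7, -177.1, 96.7]
tcp_rot: [3.141, 0.001, -2.946]
contact_force: [-3.7, -1.2, 4.9]
opening: 0.505
```

```bash
python3 - <<'E'
from h import *
p=tl(2,-81);print(p);goto([*p,135],.1955+np.pi/2)
E
```

```text
[ 506.99672113 -198.16848969]
t 9.7 shift cm [-11.01  -4.32  -3.81] turn 90.0 j [-0.43  0.25  2.16  0.    0.74 -2.2 ]
```

Emit:
drive_tool --moves '[[1,[0,0,-2],0],[1,[-0.5,0,-3.8],5],[1,[-2,-0.5,-3.8],15],[1,[-3.5,-1,-3.8],25],[1,[-5,-1.6,-3.8],35],[1,[-6.5,-2.3,-3.8],45],[1,[-8,-3,-3.8],55],[1,[-9.5,-3.7,-3.8],65],[1,[-10.5,-4.1,-3.8],75],[1,[-11,-4.3,-3.8],85],[1,[-11,-4.3,-3.8],90],[1,[-11,-4.3,-3.8],90]]'

```text
clock: 11.2
eef_pos: [506.7, -197.8, 134.5]
tcp_rot: [3.14, -0.001, 1.767]
contact_force: [0.7, -0.4, -3.4]
opening: 0.504
```

```bash
python3 - <<'E'
from h import *
f,s=snap("scene","s6.png",(190,130,200,150),4);print(s["eef_pos"],s["tcp_rot"],s["contact_force"],s["wrist_torque"],s["opening"],loc(s["eef_pos"]))
f,s=snap("top","t6.png",(300,130,160,150),4)
p=tl(2,-81);print(p);goto([*p,100],.1955+np.pi/2)
E
```

```text
[ 506.7334077  -197.84884948  134.4973738 ] [ 3.14048499e+00 -1.04545240e-03  1.76702263e+00] [ 0.69213095 -0.38749848 -3.36803763] [ 0.04287968 -0.03361066  0.01773729] 0.5039171436756652 [  1.80379488 -80.63529824]
[ 506.99672113 -198.16848969]
t 11.3 shift cm [-0.03  0.02  3.47] turn 0.1 j [-0.38  0.34  1.89  0.    0.9  -0.57]
```

View pics/s6.png

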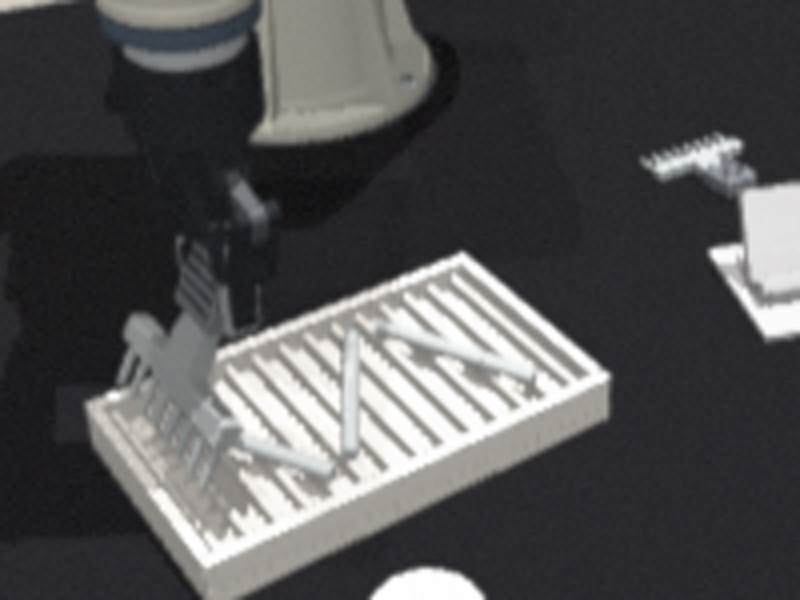

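View pics/t6.png

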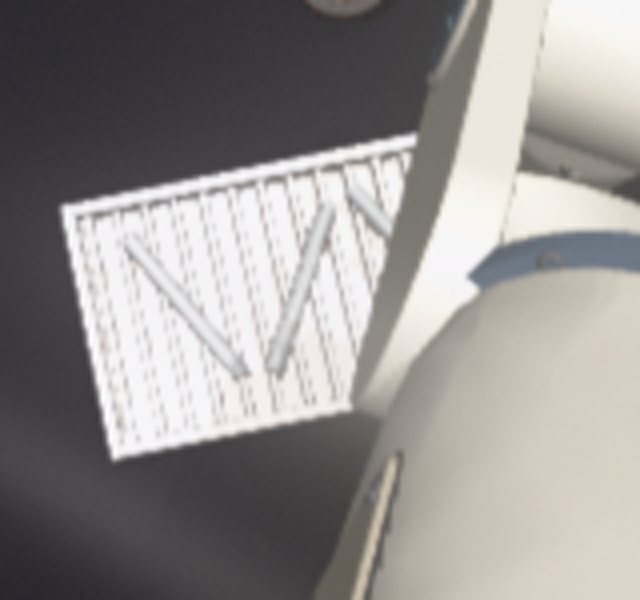

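```bash
python3 - <<'E'
from h import *
f=r.grab_frame("scene")
a=((205+.5)/4-.5+190,(486+.5)/4-.5+130);b=((123.5)/4-.5+190,(384.5)/4-.5+130)
for z in (62,65,68):
    A,B=onz(f,a,z),onz(f,b,z);print(z,loc(A).round(1),loc(B).round(1),np.linalg.norm(A-B).round(1))
E
```

```text
62 [  54.1 -125.7] [ -58.2 -126.5] 112.2
65 [  57.1 -126.9] [ -54.6 -127.6] 111.7
68 [  60.1 -128. ] [ -51.  -128.8] 111.1
```

Emit:
drive_tool --moves '[[1,[0,0,1],0],[1,[0,0,2],0],[1,[0,0,2.8],0],[1,[0,0,3.3],0],[1,[0,0,3.45],0],[1,[0,0,3.45],0]]'

```text
clock: 12.1
eef_pos: [506.9, -197.9, 100.3]
tcp_rot: [3.14, -0.001, 1.768]
contact_force: [0.0, -0.3, -3.1]
opening: 0.509
```

```bash
python3 - <<'E'
from h import *
f,s=snap("scene","s7.png",(190,160,200,120),4);print(s["eef_pos"],s["tcp_rot"],s["contact_force"],s["wrist_torque"],s["opening"],loc(s["eef_pos"]))
E
```

```text
[ 506.88680655 -197.92529431  100.26127112] [ 3.14016499e+00 -7.46301881e-04  1.76816608e+00] [ 0.01929953 -0.33817519 -3.11438091] [0.12858251 0.04736913 0.01859432] 0.5087377313389027 [  1.93942163 -80.74008566]
```

View pics/s7.png

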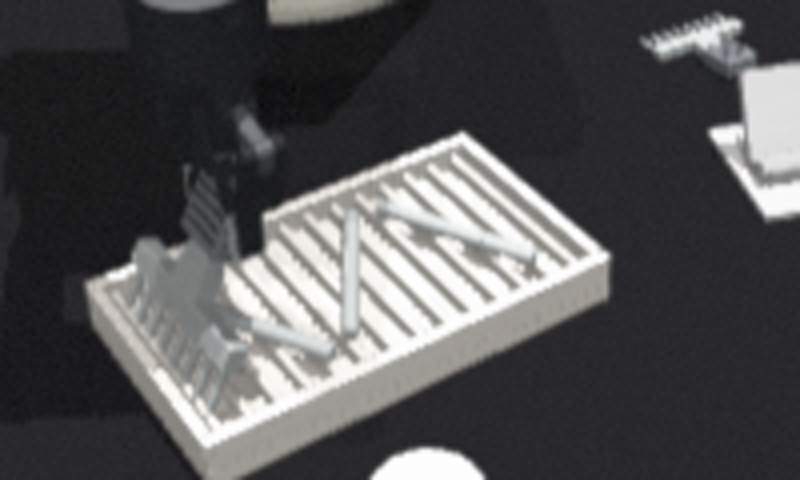

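Emit:
drive_tool --moves '[[1,[0.4,0,0],0],[1,[0.8,0,0],0],[1,[1.2,0,0],0],[1,[1.6,0,0],0],[1,[2.0,0,0],0],[1,[2.4,0,0],0],[1,[2.8,0,0],0],[1,[3.1,0,0],0],[1,[3.4,0,0],0],[1,[3.7,0,0],0],[1,[4.0,0,0],0],[1,[4.0,0,0],0]]'

```text
clock: 13.65
eef_pos: [499.0, -158.4, 100.4]
tcp_rot: [3.14, -0.001, 1.768]
contact_force: [-0.8, 0.3, -3.1]
opening: 0.509
```

```bash
python3 - <<'E'
from h import *
f,s=snap("scene","s8.png",(190,160,200,120),4);print(s["eef_pos"],s["tcp_rot"],s["contact_force"],s["wrist_torque"],s["opening"],loc(s["eef_pos"]))
E
```

```text
[ 499.00351565 -158.44049257  100.38685114] [ 3.14007591e+00 -8.39659637e-04  1.76828613e+00] [-0.80661012  0.3434042  -3.09225174] [ 0.11942623 -0.04468048 -0.05761387] 0.5087880962528939 [  1.87650269 -40.47605847]
```

View pics/s8.png

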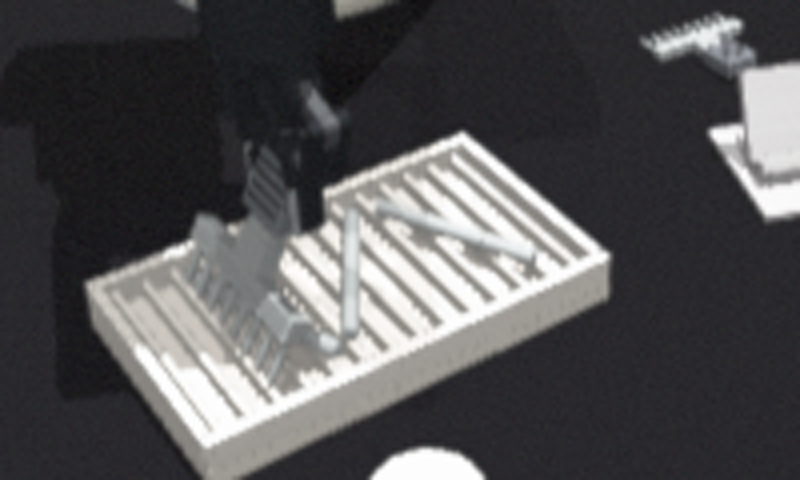

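Emit:
drive_tool --moves '[[1,[0.3,0,0],0],[1,[0.6,0,0],0],[1,[0.9,0,0],0],[1,[1.2,0,0],0],[1,[1.5,0,0],0],[1,[1.8,0,0],0],[1,[2.0,0,0],0],[1,[2.0,0,0],0]]'

```text
clock: 14.7
eef_pos: [495.2, -138.8, 100.4]
tcp_rot: [3.14, -0.001, 1.768]
contact_force: [0.4, 0.1, -4.2]
opening: 0.507
```

```bash
python3 - <<'E'
from h import *
f,s=snap("scene","s9.png",(190,160,200,120),4);print(s["eef_pos"],s["tcp_rot"],s["contact_force"],s["wrist_torque"],s["opening"],loc(s["eef_pos"]))
f,s=snap("wrist","w9.png")
E
```

```text
[ 495.15903991 -138.80008925  100.4023333 ] [ 3.14000064e+00 -7.93111247e-04  1.76846490e+00] [ 0.42114282  0.13154518 -4.1684179 ] [ 0.09372026  0.00280065 -0.00409504] 0.5070170415528638 [  1.92054817 -20.46297534]
```

View pics/s9.png

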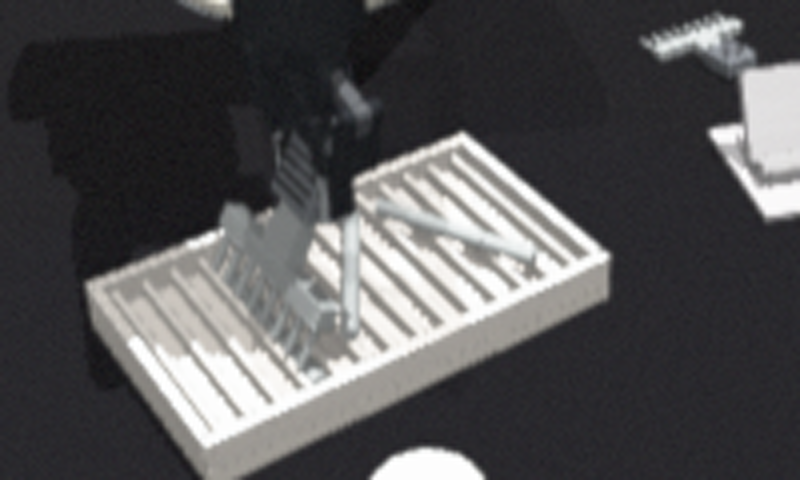

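View pics/w9.png

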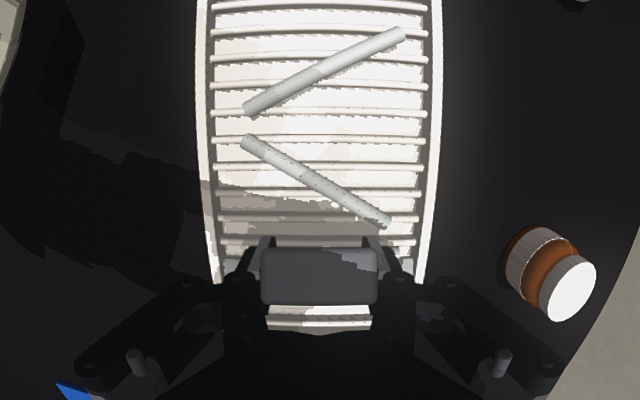

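Emit:
drive_tool --moves '[[1,[0.4,0,0],0],[1,[0.8,0,0],0],[1,[1.2,0,0],0],[1,[1.6,0,0],0],[1,[2.0,0,0],0],[1,[2.4,0,0],0],[1,[2.8,0,0],0],[1,[3.2,0,0],0],[1,[3.6,0,0],0],[1,[4.0,0,0],0],[1,[4.3,0,0],0],[1,[4.3,0,0],0]]'

```text
clock: 16.3
eef_pos: [486.8, -96.6, 100.5]
tcp_rot: [3.14, -0.001, 1.769]
contact_force: [0.1, -0.2, -3.0]
opening: 0.505
```

```bash
python3 - <<'E'
from h import *
f,s=snap("scene","s10.png",(190,160,200,120),4);print(s["eef_pos"],s["tcp_rot"],s["contact_force"],s["wrist_torque"],s["opening"],loc(s["eef_pos"]))
f,s=snap("wrist","w10.png")
E
```

```text
[486.83991605 -96.6156193  100.52734788] [ 3.13972401e+00 -6.78290241e-04  1.76859298e+00] [ 0.11929438 -0.21649218 -3.03718832] [-0.00962055 -0.07309164  0.00281205] 0.504550763732613 [ 1.95452813 22.53395678]
```

View pics/s10.png

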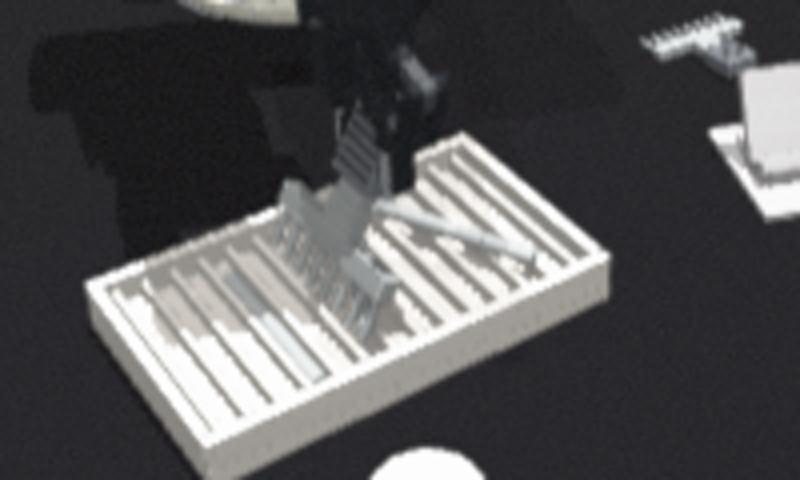

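View pics/w10.png

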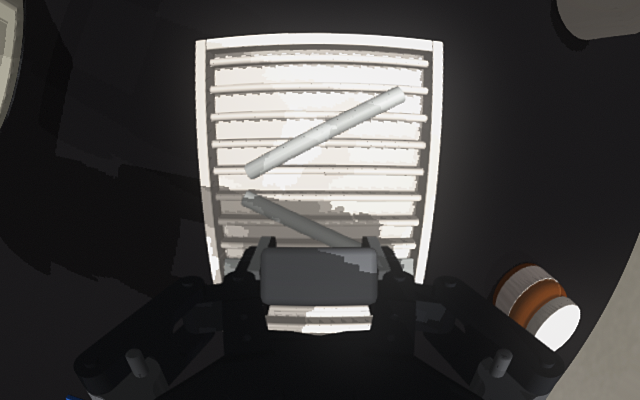

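Emit:
drive_tool --moves '[[1,[0.4,0,0],0],[1,[0.8,0,0],0],[1,[1.2,0,0],0],[1,[1.5,0,0],0],[1,[1.8,0,0],0],[1,[2.1,0,0],0],[1,[2.4,0,0],0],[1,[2.7,0,0],0],[1,[3.0,0,0],0],[1,[3.0,0,0],0]]'

```text
clock: 17.65
eef_pos: [480.9, -67.2, 100.5]
tcp_rot: [3.14, -0.001, 1.769]
contact_force: [-1.0, -0.4, -2.2]
opening: 0.503
```

```bash
python3 - <<'E'
from h import *
f,s=snap("scene","s11.png",(190,160,200,120),4);print(s["eef_pos"],s["tcp_rot"],s["contact_force"],s["wrist_torque"],s["opening"],loc(s["eef_pos"]))
f,s=snap("wrist","w11.png")
E
```

```text
[480.85941375 -67.15731657 100.51776358] [ 3.13992100e+00 -7.39383635e-04  1.76874209e+00] [-1.00063599 -0.35661452 -2.18154736] [0.02363251 0.02176948 0.00222086] 0.5025183967637395 [ 1.81043297 52.59285304]
```

View pics/s11.png

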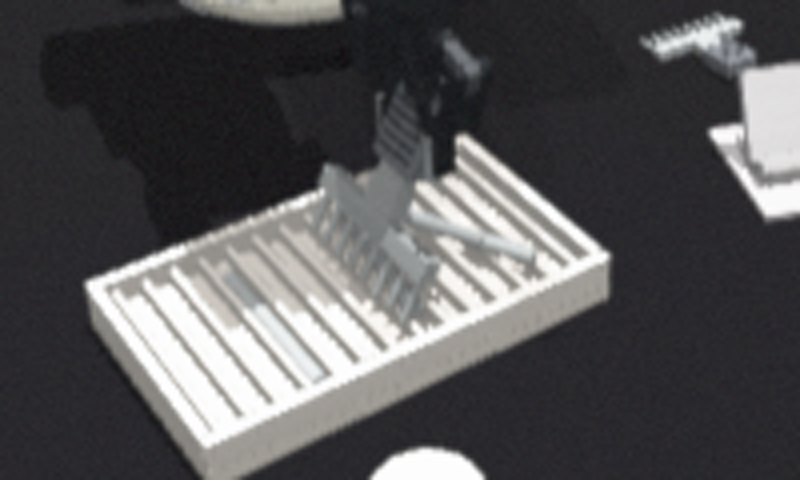

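View pics/w11.png

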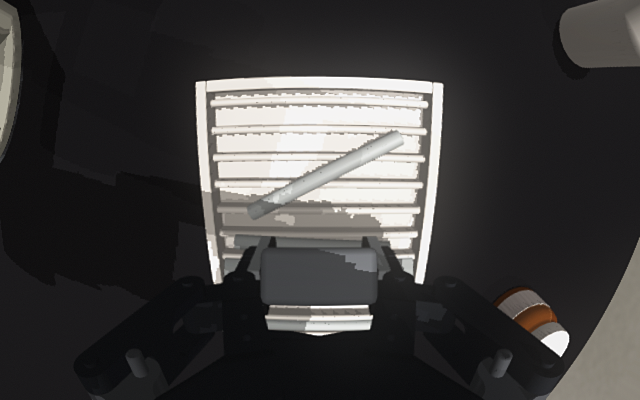

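Emit:
drive_tool --moves '[[1,[0.3,0,0],0],[1,[0.6,0,0],0],[1,[0.9,0,0],0],[1,[1.2,0,0],0],[1,[1.5,0,0],0],[1,[1.8,0,0],0],[1,[2.0,0,0],0],[1,[2.0,0,0],0]]'

```text
clock: 18.75
eef_pos: [476.9, -47.6, 100.5]
tcp_rot: [3.14, -0.001, 1.769]
contact_force: [0.3, 1.1, -3.8]
opening: 0.504
```

```bash
python3 - <<'E'
from h import *
f,s=snap("scene","s12.png",(190,160,200,120),4);print(s["eef_pos"],s["tcp_rot"],s["contact_force"],s["wrist_torque"],s["opening"],loc(s["eef_pos"]))
f,s=snap("wrist","w12.png")
E
```

```text
[476.93989487 -47.6128253  100.51906703] [ 3.13991975e+00 -6.99708260e-04  1.76875229e+00] [ 0.2705308   1.06642157 -3.75479852] [ 0.08389717 -0.01753549 -0.03348532] 0.5044956240802697 [ 1.76223323 72.52642883]
```

View pics/s12.png

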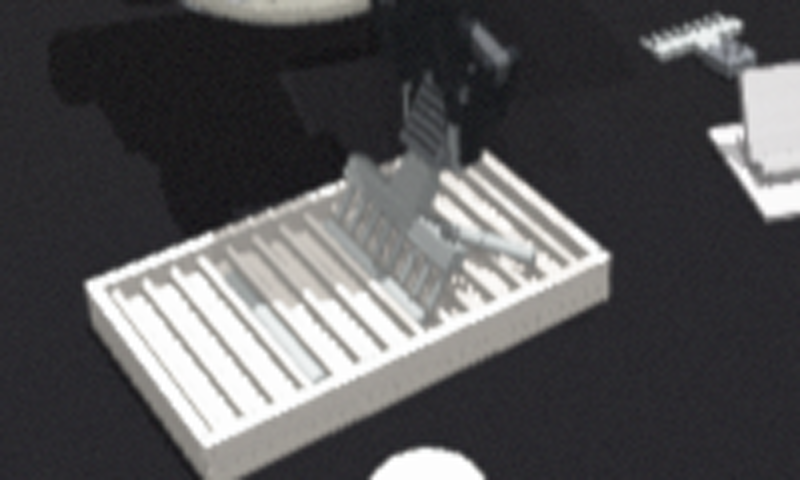

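View pics/w12.png

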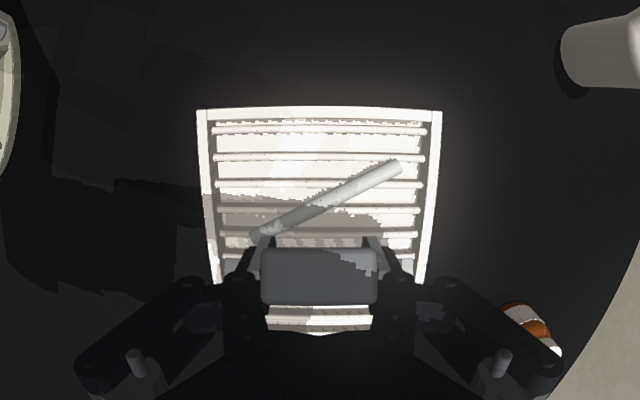

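Emit:
drive_tool --moves '[[1,[0.4,0,0],0],[1,[0.8,0,0],0],[1,[1.2,0,0],0],[1,[1.6,0,0],0],[1,[2.0,0,0],0],[1,[2.4,0,0],0],[1,[2.8,0,0],0],[1,[3.2,0,0],0],[1,[3.6,0,0],0],[1,[4.0,0,0],0],[1,[4.3,0,0],0],[1,[4.3,0,0],0]]'

```text
clock: 20.35
eef_pos: [468.5, -5.4, 100.5]
tcp_rot: [3.14, -0.001, 1.769]
contact_force: [-0.2, 0.3, -3.2]
opening: 0.505
```

Emit:
drive_tool --moves '[[1,[0.3,0,0],0],[1,[0.6,0,0],0],[1,[0.9,0,0],0],[1,[1.2,0,0],0],[1,[1.5,0,0],0],[1,[1.5,0,0],0]]'

```text
clock: 21.1
eef_pos: [465.6, 9.6, 100.7]
tcp_rot: [3.14, -0.001, 1.769]
contact_force: [0.8, 0.3, -3.6]
opening: 0.508
```

```bash
python3 - <<'E'
from h import *
f,s=snap("scene","s13.png",(190,160,200,120),4);print(s["eef_pos"],s["tcp_rot"],s["contact_force"],s["wrist_torque"],s["opening"],loc(s["eef_pos"]))
f,s=snap("wrist","w13.png")
E
```

```text
[465.6285107    9.61425278 100.65376333] [ 3.13962376e+00 -9.21122856e-04  1.76897211e+00] [ 0.83579823  0.29972282 -3.61449556] [ 0.13465807  0.03743222 -0.03263341] 0.5081402332520706 [  1.78308591 130.860685  ]
```

View pics/s13.png

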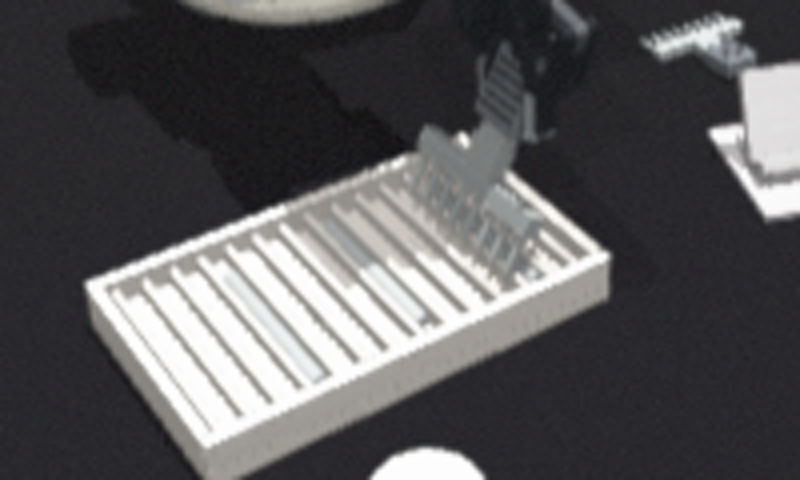

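View pics/w13.png

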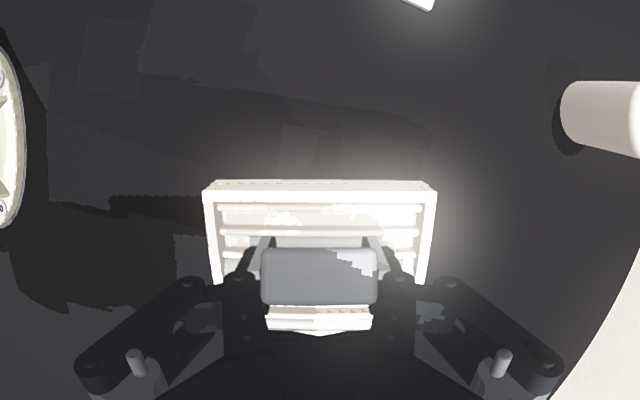

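Emit:
drive_tool --moves '[[1,[0.3,0,0],0],[1,[0.6,0,0],0],[1,[0.9,0,0],0],[1,[1.2,0,0],0],[1,[1.5,0,0],0],[1,[1.8,0,0],0],[1,[2.1,0,0],0],[1,[2.1,0,0],0]]'

```text
clock: 22.2
eef_pos: [461.1, 30.3, 100.4]
tcp_rot: [3.14, -0.001, 1.769]
contact_force: [0.5, -0.3, -2.7]
opening: 0.506
```

```bash
python3 - <<'E'
from h import *
f,s=snap("scene","s14.png",(190,160,200,120),4);print(s["eef_pos"],s["contact_force"],s["wrist_torque"],s["opening"],loc(s["eef_pos"]))
E
```

```text
[461.09707668  30.30394907 100.44782324] [ 0.47767761 -0.325495   -2.66896321] [ 0.00635823 -0.01425797  0.00918662] 0.5055684375283087 [  1.35709175 152.03651925]
```

View pics/s14.png

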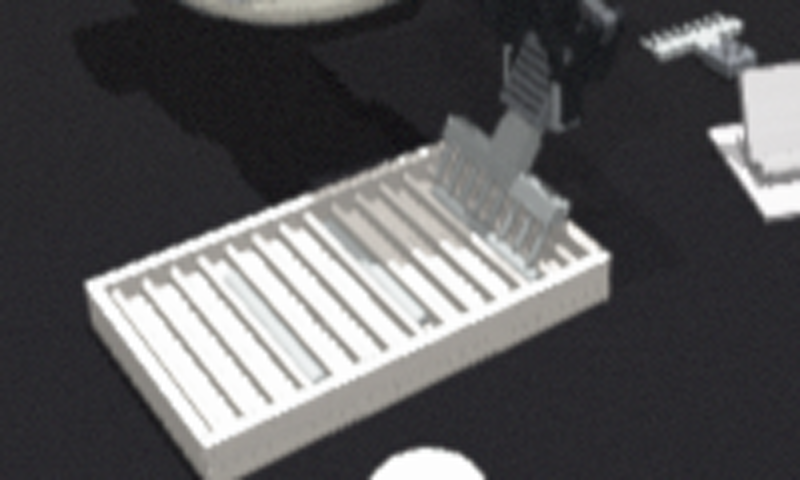

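Emit:
drive_tool --moves '[[1,[0,0,-1],0],[1,[0,0,-3],0],[1,[0,0,-5.5],0],[1,[0,0,-8],0],[1,[0,0,-9.5],0],[1,[0,0,-10],0]]'

```text
clock: 23.0
eef_pos: [461.4, 30.0, 201.4]
tcp_rot: [3.139, -0.001, 1.769]
contact_force: [-0.2, 0.5, -3.3]
opening: 0.505
```

```bash
python3 - <<'E'
from h import *
print(r.sense()["eef_pos"]);goto([391.2,266.2,200],2.986)
E
```

```text
[461.40544593  30.03021969 201.39138535]
t 23.0 shift cm [24.54 -2.23  0.15] turn -69.7 j [ 0.06  0.13  2.    0.    1.01 -0.14]
```

Emit:
drive_tool --moves '[[1,[1.5,-0.2,0.1],-3],[1,[4.5,-0.4,0.1],-10],[1,[8,-0.7,0.1],-20],[1,[11.5,-1,0.1],-30],[1,[15,-1.3,0.1],-40],[1,[18.5,-1.7,0.1],-50],[1,[21.5,-2,0.1],-59],[1,[23.7,-2.2,0.1],-66],[1,[24.5,-2.2,0.1],-69.7],[1,[24.5,-2.2,0.1],-69.7],[1,[24.5,-2.2,0.1],-69.7]]'

```text
clock: 24.38
eef_pos: [391.0, 265.7, 199.9]
tcp_rot: [3.141, 0.001, 2.985]
contact_force: [0.2, 0.2, -3.4]
opening: 0.504
```

```bash
python3 - <<'E'
from h import *
f,s=snap("top","t15.png",(295,145,160,115),5);print(s["eef_pos"],s["tcp_rot"],s["contact_force"],s["opening"])
f,s=snap("scene","s15.png",(195,180,160,110),5)
f,s=snap("wrist","w15.png",(180,160,280,180),2.8)
goto([391.2,266.2,197],2.986)
E
```

```text
[391.00582786 265.66202169 199.94326488] [3.14074864e+00 1.37511667e-03 2.98504900e+00] [ 0.21905838  0.19612402 -3.36021608] 0.5039851691399302
t 24.52 shift cm [0.05 0.06 0.34] turn -0.1 j [ 0.59  0.15  1.98 -0.    1.01 -0.82]
```

View pics/t15.png

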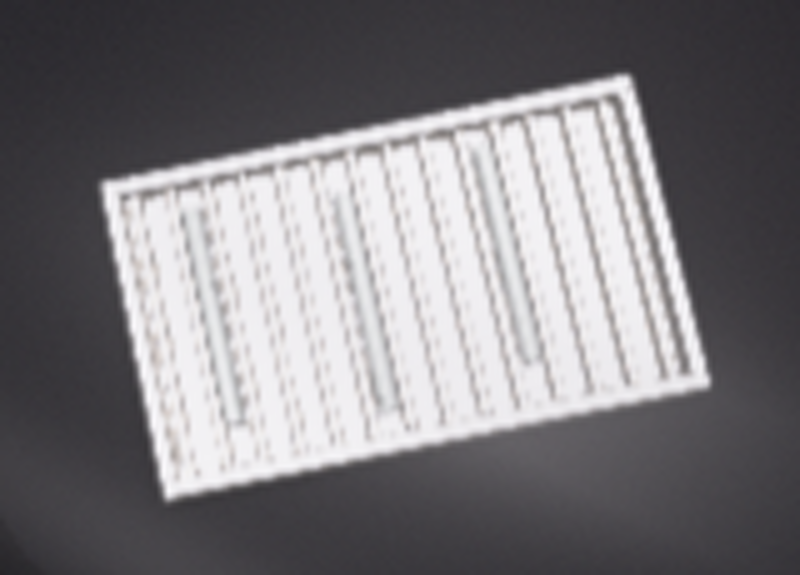

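View pics/s15.png

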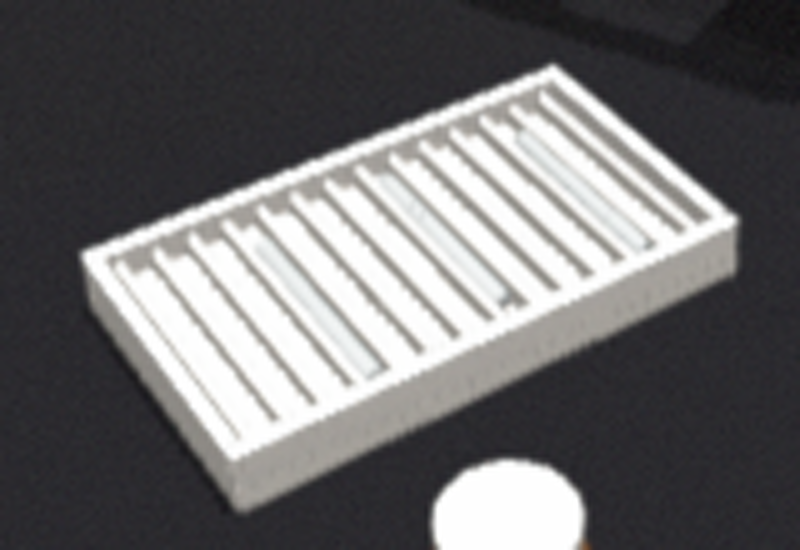

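View pics/w15.png

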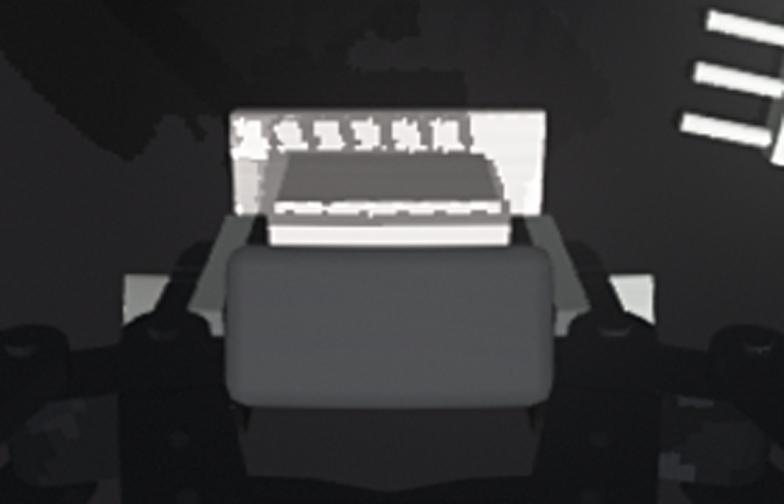

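Emit:
drive_tool --moves '[[1,[-0.1,0.05,1.5],0],[1,[-0.4,0.05,3],0],[1,[-1.6,0.05,4.5],0],[1,[-2.3,0.05,6],0],[1,[-2.9,0.05,7.1],0],[1,[-3.5,0.05,8.2],0],[1,[-4.0,0.05,9.2],0],[1,[-4.4,0.05,10.0],0],[1,[-4.5,0.05,10.3],0],[1,[-4.5,0.05,10.3],0]]'

```text
clock: 25.78
eef_pos: [436.2, 259.1, 97.4]
tcp_rot: [3.14, 0.002, 2.984]
contact_force: [-0.8, -0.1, -2.7]
opening: 0.502
```

```bash
python3 - <<'E'
from h import *
print(r.sense()["contact_force"],r.sense()["wrist_torque"]);goto([437.9,258.3,90.7],2.986)
f,s=snap("scene","s16.png",(330,90,130,130),4)
E
```

```text
[-0.75488683 -0.12850874 -2.73364037] [-0.002549    0.05375298 -0.00801254]
t 25.77 shift cm [-0.18 -0.05  0.67] turn -0.1 j [ 0.53  0.35  2.   -0.    0.79 -0.88]
```

View pics/s16.png

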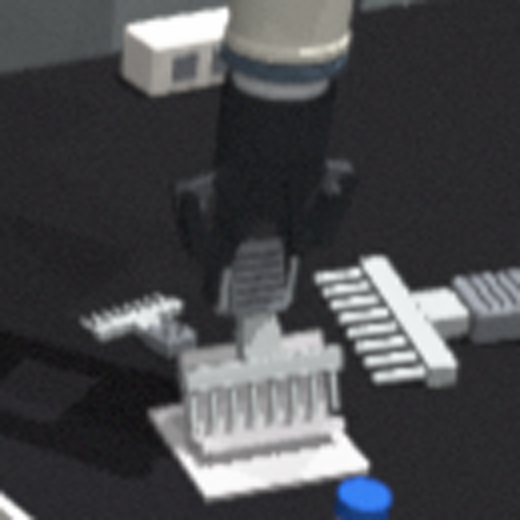

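Emit:
drive_tool --moves '[[1,[-0.1,-0.05,0.25],0],[1,[-0.18,-0.05,0.45],0],[1,[-0.2,-0.05,0.6],0],[1,[-0.2,-0.05,0.6],0]]'

```text
clock: 26.32
eef_pos: [438.1, 258.3, 91.5]
tcp_rot: [3.14, 0.002, 2.985]
contact_force: [-0.7, -0.3, -3.7]
opening: 0.504
```

Emit:
drive_tool --moves '[[1,[0,0,0.07],0],[1,[0,0,0.07],0],[1,[0,0,0.07],0]]'

```text
clock: 26.7
eef_pos: [438.1, 258.3, 90.9]
tcp_rot: [3.14, 0.002, 2.985]
contact_force: [-0.4, 0.6, -1.4]
opening: 0.505
```

Emit:
drive_tool --moves '[[1,[0.02,0,0.05],0],[1,[0.02,0,0.05],0],[1,[0.02,0,0.05],0]]'

```text
clock: 27.08
eef_pos: [438.0, 258.4, 90.7]
tcp_rot: [3.14, 0.002, 2.985]
contact_force: [-2.8, -2.0, 5.4]
opening: 0.506
```

```bash
python3 - <<'E'
from h import *
s=r.sense();print(s["contact_force"],s["wrist_torque"]);goto([437.9,258.3,90.7],2.986)
f,s=snap("wrist","w17.png",(180,160,280,180),2.8)
E
```

```text
[-2.7930838  -2.03937248  5.40120994] [-0.30235887  0.36063883  0.05908894]
t 27.07 shift cm [ 0.01 -0.01  0.  ] turn -0.1 j [ 0.53  0.36  2.   -0.    0.78 -0.88]
```

View pics/w17.png

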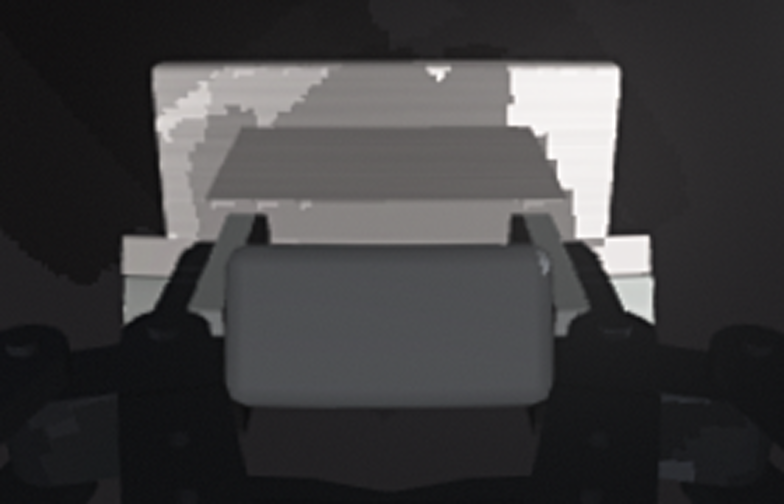

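Emit:
drive_tool --moves '[[0.45,[0,0,0],0],[0.35,[0,0,0],0],[0.2,[0,0,0],0],[0,[0,0,0],0],[0,[0,0,0],0],[0,[0,0,0],0],[0,[0,0,0],0]]' --grip_force 20

```text
clock: 28.0
eef_pos: [438.0, 258.3, 90.7]
tcp_rot: [3.14, 0.002, 2.985]
contact_force: [1.0, -0.1, -0.1]
opening: 0.999
```

```bash
python3 - <<'E'
from h import *
s=r.sense();print(s["contact_force"],s["opening"])
f,s=snap("wrist","w18.png",(180,160,280,180),2.8)
f,s=snap("scene","s18.png",(330,90,130,130),4)
E
```

```text
[ 0.95968973 -0.08107586 -0.13781591] 0.9991073082928215
```

View pics/w18.png

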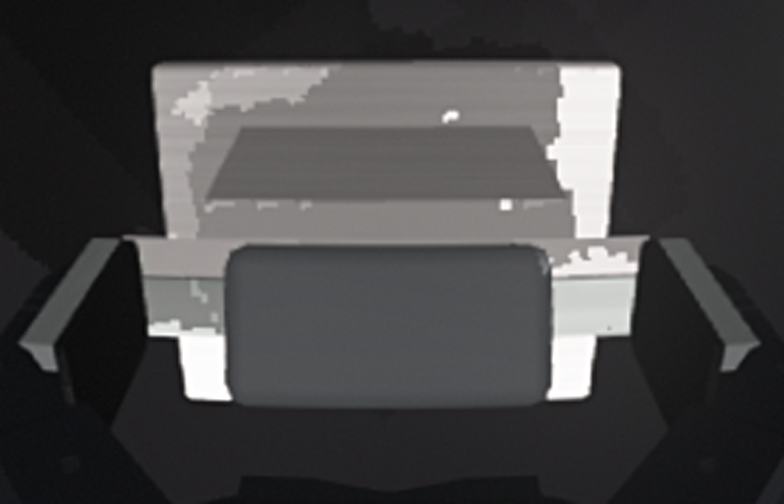

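View pics/s18.png

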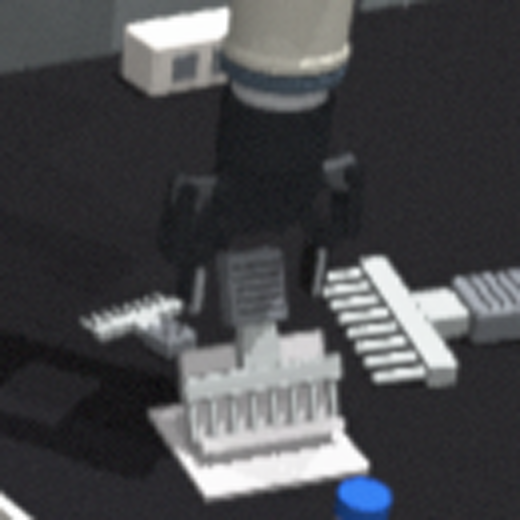

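Released, and the comb stayed put. The gripper can rise straight up and clear.

Emit:
drive_tool --moves '[[0,[0,0,-1.5],0],[0,[0,0,-4],0],[0,[0,0,-8],0],[0,[0,0,-12],0],[0,[2,3,-15],0],[0,[4,8,-16],0],[0,[4,12,-16],0],[0,[4,12,-16],0]]'

```text
clock: 29.1
eef_pos: [416.9, 385.3, 252.1]
tcp_rot: [3.138, 0.003, 2.987]
contact_force: [0.3, -0.6, -0.5]
opening: 0.998
```

```bash
cat > chk.py <<'E'
from h import *
ft,_=snap("top","t19.png",(195,85,320,180),2.4);fs,s=snap("scene","s19.png",(100,120,360,210),2.2)
print(s["clock"],s["contact_force"])
# groove prediction overlays: rods at y=-60,20(0?),100 at z=21.5
for c,f,bx in (("top",ft,(300,150,150,105)),("scene",fs,(200,185,155,100))):
    im=cv2.resize(f["color"][bx[1]:bx[1]+bx[3],bx[0]:bx[0]+bx[2],::-1],None,fx=5,fy=5,interpolation=cv2.INTER_CUBIC)
    for y in range(-120,121,20):
        P=np.array([[*tl(x,y),27.5] for x in (-76,76)]);uv=(proj(f,P)-[bx[0],bx[1]]+.5)*5
        for u,v in uv: cv2.circle(im,(int(u),int(v)),3,(0,0,255) if y in(-60,20,100) else (255,0,0),-1)
    cv2.imwrite(f"pics/{c}_fin.png",im)
E
python3 chk.py
```

```text
29.15 [ 8.03262996e-01 -1.18156911e+00 -1.91189103e-04]
```

View pics/t19.png

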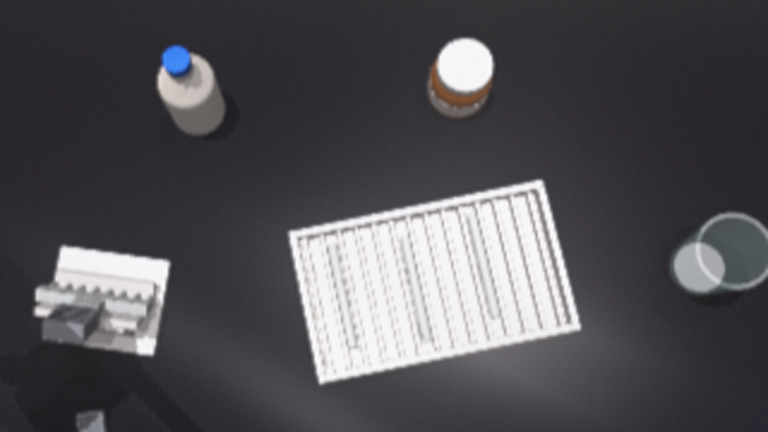

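View pics/top_fin.png

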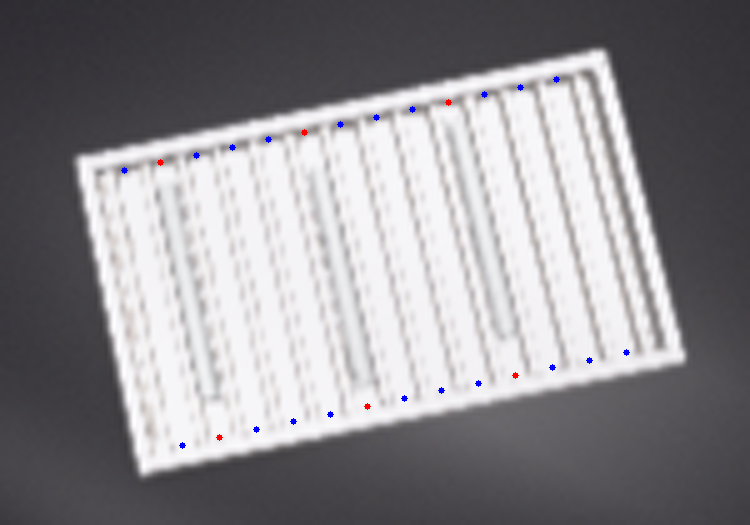

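View pics/scene_fin.png

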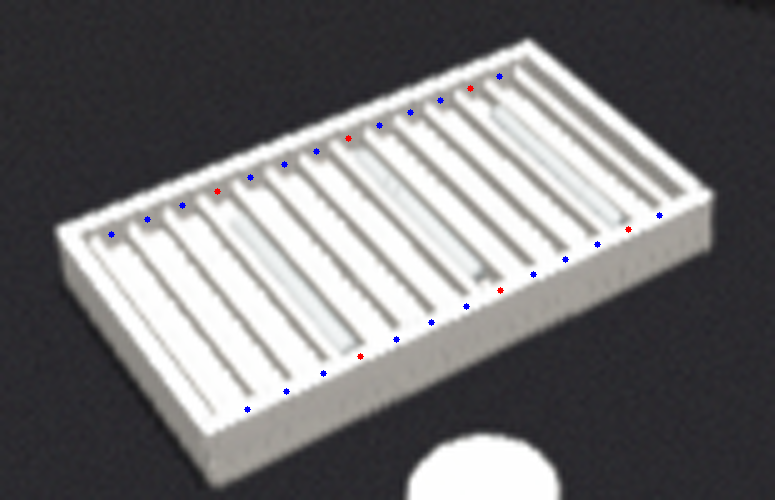

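View pics/s19.png

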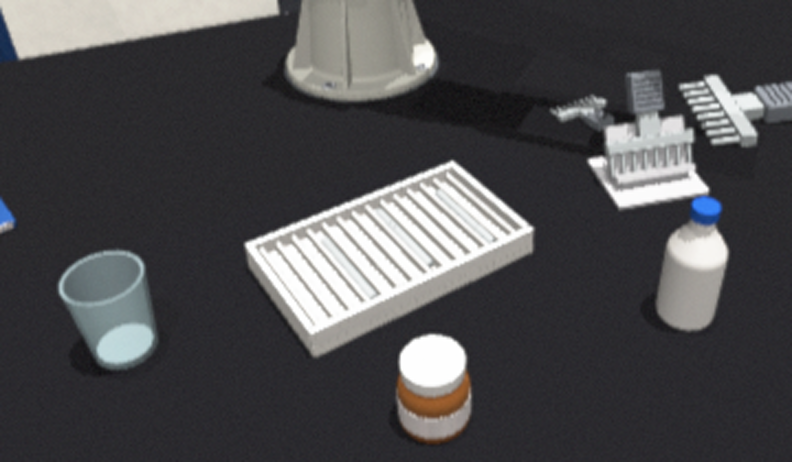

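```bash
python3 -c "
from rig import r
print(r.sign_off())"
```

```text
the job is handed in; nothing more can be done
None
```

The job is done and handed in at about 29 s of the 72 s allowed. All three rods lie down in grooves, parallel to them, and the comb is leaning in its rest, let go.

- **Comb:** I took the middle-sized comb, the one in the rest. I found its tip height by touching down on a ridge. That touch pressed with about 8 N, well under the 35 N limit.
- **Combing:** One slow sweep, with the tips about 2 mm above the ridges, laid the rods in the grooves at tray y = -60, 20 and 100 mm. The force readings I took during the sweep stayed close to the comb's own weight.
- **Return:** I put the comb back at its recorded pose to within about 0.2 mm and released it. The wrist picture before release matched the one from when I first gripped it.

**Last checks:**
- The final top and scene pictures show the three rods lined up with the predicted grooves.
- The bottle, beaker and jar look unmoved, and the gripper is clear of everything.
- My early estimates from the top and scene cameras disagreed by about 4 mm on the tray. The rest's base also came out about 8 mm off from where the comb's grip implied. The grasp, touch-down and return all worked despite this.

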